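# Cure a batch of cast drawer pulls

## Robot

A 6-joint arm with a two-finger parallel gripper is mounted at the origin on a cart in front of the work surface, level with it; the furniture and walls round the work are solid. World frame = base frame: x ahead of the robot, y to its left, z up, the work surface at z = 0. Lengths are in m, angles in rad, forces in N, time in s.
With the tool pointing down it reaches from about 0.35 to 0.975 m from the base axis. Payload 4.9 kg.
Tool frame: the origin (TCP) lies at the very end of the fingers, on their centre line; the grasp point (between the pads) lies 19 mm behind it (ctrl.pinch_z is the distance from the TCP to the grasp point, in m); z points along the fingers, y is the line along which they close (so a half turn about z gives the same grasp; the last joint's range is limited). The gripper opens to 85 mm and grips with 20 to 120 N. Pads are 22 mm wide; open, the fingers measure 114 mm over their backs; the gripper's body (76 mm by 85 mm) begins 54 mm behind the grasp point. The pads swing forward as they close: fully open they stand 13 mm farther back than shut.
Start: joints at [-1.432, 0.053, 1.613, -0, 1.476, -0.119], TCP at [0.159, -0.604, 0.231] pointing down, gripper open.
Joint ranges: [-3.01, 3.01], [-1.01, 2.22], [0.06, 2.58], [-1.02, 4.17], [0.09, 2.62], [-3.14, 3.14]. Speed limits (rad/s): [2.57, 2.57, 3.14, 3.14, 3.14, 3.14].

## Interface

Orientations are given as a rotation vector (axis times angle).
In Python, from station import ctrl, optics gives the robot as it stands. The module is installed in compiled form; this text tells all that it offers.
- The arm moves only by the shell command python3 -m handwheel 'ROWS' [OPENING] [FORCE]. ROWS is JSON, one flat list of numbers, 6 for each row, row after row: the shift along the tool's x, y, z in m, then the turn, a rotation vector about the tool's x, y, z in degrees. A call has 1 to 20 rows; each row shifts and turns the commanded pose from where the row before left it, along the tool's axes as they then stand; what a row does not reach is not made up. A row lasts 1/10 s, in which the tool goes at most 50 mm and 8.59 degrees, less where a joint would pass 70% of its speed; a pose out of reach is approached as far as the arm can. A call is refused whole if a number of a shift passes 0.05 or a number of a turn 8.59, either way. A call with a gripper value outside its range is refused whole. OPENING is the closure, from 0 (fully open) to 1 (shut), set as the call begins (- or left out, the last holds). The fingers move at their own pace and stop on an object; FORCE is the grip in N (left out, the last holds). Time passes only in rows, so rows that do not move let the fingers close. It gives the time, the measured TCP pose, the force and the opening at its end, in the units of the state.
- ctrl.get_obs(): the state, without advancing time (a new reading comes with each control period).
- optics.get_image(name): name is "scene" or "top"; returns (picture, depth): 400x640x3 uint8, red, green, blue; 400x640 float32, m along the optical axis (not along the pixel's ray), 0 where there is no reading.
- optics.get_calibration(name): a dict with "fovy" (degrees; the focal length in pixels is half the picture's height over the tangent of half this angle, whatever the lens; pixels are square), "cx", "cy" (the principal point, pixels), "k1" (the pictures are not rectified: a ray, as slopes to the right and down, at radius r is drawn at 1 + k1 r^2 times it, then the intrinsics apply), "rvec" (rotation vector, rad) and "tvec" (3), from world to camera coordinates, as OpenCV has them. Camera axes: x right, y down, z forward; pixel columns grow to the right and rows downward; lengths in m; the calibration is good to about 2 mm. A picture is of the moment at which its call begins. get_calibration takes no time and is no camera call.
- ctrl.finish_job(): hands the job in, once; it reports no verdict.
The state is a dict: "t": time; "q": joint angles; "dq": joint speeds; "effort": joint torques, N m; "tool_pos": TCP position; "tool_rot": TCP orientation; "contact_force": force on the tool from outside, world axes, zero at the start; "wrist_torque": the same for the moment, N m; "opening": finger opening in m.
Only numpy, scipy, OpenCV 4.12 (cv2) and the standard library are available. Lean on these libraries where they do the work, as an engineer would, in place of code of your own. Each camera call takes 0.05 s, during which the arm holds its last target. There are 200 camera calls.

## Task

Cure the fresh castings: open the amber hood, take every drawer pull (base plate with a straight grip rib; three or four of them) out of the blue bin and seat each flat and square in a pocket of the tray, leaving the round knobs in the bin. Close the hood fully, turn the timer drum until the 7 stands in the middle of its window, then press the green start button all the way down and let it go; never press it while the hood is open. Do not shift the tape roll or the paint bottle.

Things in the scene. Friction and masses are not known exactly. Their poses are not given: they have to be found in the camera images.
- curing_station: white bench-top UV curing station, fixed, 210 (x) x 330 (y) x 50 mm high; origin under its centre, x away from the robot, y to the left along its front, z up. Its right part (seen from the robot) is a grey tray, top 50 mm above the bench, with four pockets under an amber hood; its left part is a black control panel, also 50 mm high, with the timer in front and the green start button behind it
- pocket0 (a point): centre of the floor of a tray pocket: a rectangular recess with a black floor, 39 mm along x and 67 mm along y, 7 mm deep, so that a pull's base plate fits with 1.5 mm to spare on each side and stands 3 mm proud. Axes as the station's. The four pockets lie 70 mm apart in x and 85 mm in y; any pull may go into any pocket, either way round
- pocket1 (a point): centre of the floor of a tray pocket: a rectangular recess with a black floor, 39 mm along x and 67 mm along y, 7 mm deep, so that a pull's base plate fits with 1.5 mm to spare on each side and stands 3 mm proud. Axes as the station's. The four pockets lie 70 mm apart in x and 85 mm in y; any pull may go into any pocket, either way round
- pocket2 (a point): centre of the floor of a tray pocket: a rectangular recess with a black floor, 39 mm along x and 67 mm along y, 7 mm deep, so that a pull's base plate fits with 1.5 mm to spare on each side and stands 3 mm proud. Axes as the station's. The four pockets lie 70 mm apart in x and 85 mm in y; any pull may go into any pocket, either way round
- pocket3 (a point): centre of the floor of a tray pocket: a rectangular recess with a black floor, 39 mm along x and 67 mm along y, 7 mm deep, so that a pull's base plate fits with 1.5 mm to spare on each side and stands 3 mm proud. Axes as the station's. The four pockets lie 70 mm apart in x and 85 mm in y; any pull may go into any pocket, either way round
- hood (a joint): opening angle of the clear amber hood (rad): 0 closed on the tray, 1.85 fully open, leaning back. 190 x 190 mm, 46 mm high, hinged along its rear bottom edge; a stiff hinge (about 0.4 N m) holds it wherever it is left. It may stand a little ajar at the start. From about 1.5 on all pockets can be reached from above; it then stands up as a wall 190 mm wide and high along the back edge of the tray
- hood_bar (a point): middle of the hood's round steel grab bar: 10 mm thick, 90 mm long along y, 40 mm out from the hood's front face, 37 mm above the hood's lower rim (the rim lies on the tray when shut). It moves with the hood, on a circle about hood_hinge (with the hood shut it is 230 mm in front of it and 37 mm higher)
- hood_hinge (a point): middle of the hood's hinge line, at the back edge of the tray, which runs along the station's y
- timer (a joint): turning angle of the timer drum (rad), growing counter-clockwise seen from above. The drum carries the digits 0 to 9 on a white bevelled rim, seen one at a time in a window on the robot's side, between two red index marks; digit N stands in the middle of the window at N x 0.6283 rad. Stops at -0.1 and 5.75; friction holds it where it is left (about 0.04 N m)
- timer_grip (a point): on the drum's vertical axis at mid height of its round black fluted grip: 38 mm diameter, 26 mm high, its top 12 mm above this point; 14 mm below this point begins a 51 mm collar, from which the bevelled cover spreads to 103 mm diameter on the panel, 42 mm below this point
- start (a joint): travel of the green start button (m): 0 up, 0.006 fully down; springs back, 5 N to push fully down
- start_top (a point): middle of the top of the green start button, 28 mm diameter; it is pressed straight down
- bin: blue castings bin, fixed, open on top, 220 (x) x 300 (y) x 45 mm high, walls and floor 4 mm; origin under its centre, z up. The pulls and two round knobs stand in it with gaps between them; a thin wooden modelling tool lies along its front wall
- pull1: sea-green cast resin drawer pull, 36 x 64 mm base plate 10 mm thick, carrying a straight upright grip rib 12 mm thick, 44 mm long, whose top is 34 mm above the underside. Origin at the centre of the underside; y along the plate's long side and the rib, x across the rib, z up. 50 g (0.7 to 1.4 times that). May be absent
- pull2: sea-green cast resin drawer pull, 36 x 64 mm base plate 10 mm thick, carrying a straight upright grip rib 12 mm thick, 44 mm long, whose top is 34 mm above the underside. Origin at the centre of the underside; y along the plate's long side and the rib, x across the rib, z up. 50 g (0.7 to 1.4 times that). May be absent
- pull3: sea-green cast resin drawer pull, 36 x 64 mm base plate 10 mm thick, carrying a straight upright grip rib 12 mm thick, 44 mm long, whose top is 34 mm above the underside. Origin at the centre of the underside; y along the plate's long side and the rib, x across the rib, z up. 50 g (0.7 to 1.4 times that). May be absent
- pull4: sea-green cast resin drawer pull, 36 x 64 mm base plate 10 mm thick, carrying a straight upright grip rib 12 mm thick, 44 mm long, whose top is 34 mm above the underside. Origin at the centre of the underside; y along the plate's long side and the rib, x across the rib, z up. 50 g (0.7 to 1.4 times that). May be absent
- knob1: sea-green cast resin round drawer knob, 34 mm diameter, 35 mm high, standing in the bin among the pulls; does not belong in the tray. Origin at the centre of its underside
- knob2: sea-green cast resin round drawer knob, 34 mm diameter, 35 mm high, standing in the bin among the pulls; does not belong in the tray. Origin at the centre of its underside
- tape: roll of printed packing tape, 95 mm across, 48 mm high, lying left of the station; bystander. Origin at the centre of its underside
- bottle: green dropper bottle of paint, 36 mm diameter, 101 mm tall, standing behind the bin and right of the hood; bystander. Origin at the centre of its underside
Not all that is in view belongs to the job. What is shaped like the pull3 but brown is not meant.

How it is judged:
By the outcome, as a careful person would: the job done as asked, in the order asked, and still so for the second after the job is handed in, with the robot touching nothing.
Of pull1, pull2, pull3, pull4 only 3 to 4 are there at a start; the rules pass over those that are not, and their reading is None.
At some moment in a run one of pull1, pull2, pull3, pull4 may be knocked a few centimetres aside while the robot is not near it.
Once in a run the grip may slacken for a moment while it holds something.
It also fails if it takes over 208 s, if anything falls off the work surface, if the arm or the gripper's body presses on something with over 40 N, if the wrist force passes 120 N, or if a joint passes its speed limit or range.

## Working session

There is one attempt and no reset: what is moved stays moved. The work goes in short steps, Python scripts to look and compute and a shell command to move; the robot and the scene stay as the last step left them, time stands still between calls to the robot, and variables do not carry over. Pictures are saved under pics/ and viewed, on a budget of 14 in all, crops included, one or two more only if the job needs it, and the job is handed in when it is done.

```bash
mkdir -p pics
cat > h.py <<'E'
import numpy as np, cv2
from station import ctrl, optics
def K(n):
    c=optics.get_calibration(n); f=200/np.tan(np.radians(c['fovy'])/2)
    R,_=cv2.Rodrigues(np.array(c['rvec'],float)); return c,f,R,np.array(c['tvec'],float).ravel()
def ray(n,uv):
    c,f,R,t=K(n); uv=np.atleast_2d(np.array(uv,float))
    d=np.c_[(uv[:,0]-c['cx'])/f,(uv[:,1]-c['cy'])/f]; s=d.copy()
    for _ in range(20): s=d/(1+c['k1']*(s**2).sum(1))[:,None]
    return s,R,t
def onz(n,uv,z):
    s,R,t=ray(n,uv); o=-R.T@t; D=np.c_[s,np.ones(len(s))]@R
    return o+D*((z-o[2])/D[:,2])[:,None]
def cloud(n,dep):
    v,u=np.mgrid[0:400,0:640]; s,R,t=ray(n,np.c_[u.ravel(),v.ravel()])
    P=np.c_[s,np.ones(len(s))]*dep.ravel()[:,None]
    return ((P-t)@R).reshape(400,640,3)
def proj(n,P):
    c,f,R,t=K(n); p=np.atleast_2d(P)@R.T+t; s=p[:,:2]/p[:,2:]; s=s*(1+c['k1']*(s**2).sum(1))[:,None]
    return s*f+[c['cx'],c['cy']]
def save(name,im): cv2.imwrite(f'pics/{name}.png',im[:,:,::-1])
E
python3 - <<'E'
from h import *
for n in('scene','top'):
    im,d=optics.get_image(n); save(n+'0',im); np.savez(n+'0.npz',im=im,d=d)
    c,f,R,t=K(n); print(n,f,c['k1'],-R.T@t,R.round(2).tolist())
o=ctrl.get_obs(); print(o['tool_pos'],o['tool_rot'],o['opening'],o['t'],ctrl.pinch_z)
E
```

```text
scene 377.460030393188 -0.08898363930318194 [-0.24034923 -0.57180672  0.72348757] [[0.61, -0.79, 0.0], [-0.43, -0.33, -0.84], [0.67, 0.51, -0.54]]
top 361.81088080296473 -0.013764701714534077 [0.24303609 0.0374554  1.35800231] [[0.0, -1.0, 0.0], [-0.97, -0.0, -0.22], [0.22, -0.0, -0.97]]
[ 0.15924706 -0.60378306  0.2301607 ] [-3.11365479e+00 -4.03576731e-01  8.30039182e-05] 0.08521493447073875 0.1 0.0187
```

View pics/scene0.png

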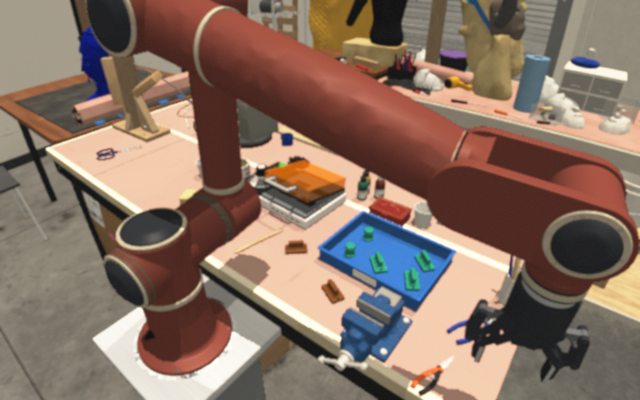

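View pics/top0.png

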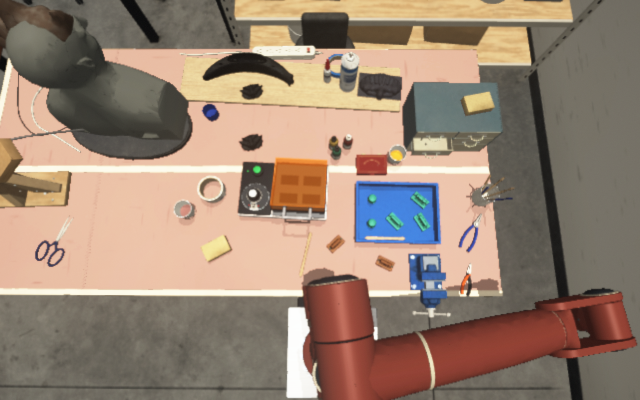

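The top view shows the station around (283,190), slightly ajar hood, and bin at (397,213) with three pulls at (420,200), (395,221), (421,222). The knobs are at (373,199) and (372,223). Measuring now.

Run:
```python
from h import *
z=np.load('top0.npz'); im,d=z['im'],z['d']; C=cloud('top',d)
hsv=cv2.cvtColor(im,cv2.COLOR_RGB2HSV)
def blobs(m,mn=12):
    n,l,s,c=cv2.connectedComponentsWithStats(m.astype(np.uint8))
    return [(l==i) for i in range(1,n) if s[i,4]>=mn]
roi=np.zeros((400,640),bool); roi[180:248,352:442]=1
H,S,V=[hsv[...,i].astype(int) for i in range(3)]
g=(H>65)&(H<95)&(S>90)&roi
for b in blobs(g):
    v,u=np.nonzero(b); r=cv2.minAreaRect(np.c_[u,v].astype(np.float32)); P=C[b]
    hi=P[:,2]>P[:,2].max()-.008
    print('green',len(u),r,P.min(0).round(3),P.max(0).round(3),'hi',P[hi].mean(0).round(4),hi.sum())
bl=(H>105)&(H<125)&(S>150)&roi; v,u=np.nonzero(bl); P=C[bl]; t=P[P[:,2]>.035]
print('bin',P.min(0).round(3),P.max(0).round(3),t.min(0).round(3),t.max(0).round(3), cv2.minAreaRect((t[:,:2]*1000).astype(np.float32)))
r2=np.zeros_like(roi); r2[155:222,235:332]=1
am=(H>5)&(H<22)&(S>180)&r2; print('amber',C[am].min(0).round(3),C[am].max(0).round(3))
for n,m in(('green btn',(H>45)&(H<75)&(S>150)&r2),('wht/black',r2&(S<40)&(V<60))):
    for b in blobs(m,8): print(n,b.sum(),np.argwhere(b).mean(0),C[b].mean(0).round(4),C[b].min(0).round(3),C[b].max(0).round(3))
np.set_printoptions(linewidth=250,suppress=True)
print('z map mm'); print((C[156:238:3,234:334:4,2]*1000).astype(int))
big=cv2.resize(im[150:250,230:450],(800,364),interpolation=cv2.INTER_CUBIC); save('crop0',big)
```

```text
green 151 ((419.4024658203125, 199.62197875976562), (16.398244857788086, 8.901904106140137), 38.65980529785156) [ 0.243 -0.367  0.002] [0.58  0.037 1.358] hi [0.243  0.0375 1.358 ] 1
green 54 ((371.5, 198.5), (7.0, 7.0), 90.0) [ 0.243 -0.159  0.01 ] [0.561 0.037 1.358] hi [0.243  0.0375 1.358 ] 1
green 151 ((394.2500305175781, 221.25), (16.26345443725586, 8.485280990600586), 45.0) [ 0.243 -0.262  0.006] [0.496 0.037 1.358] hi [0.243  0.0375 1.358 ] 1
green 155 ((421.230712890625, 221.34613037109375), (16.91835594177246, 8.875202178955078), 56.3099365234375) [ 0.432 -0.365  0.002] [ 0.498 -0.307  0.046] hi [ 0.4642 -0.3328  0.0406] 12
green 56 ((371.2500305175781, 222.75003051757812), (7.071067810058594, 7.77817440032959), 45.0) [ 0.243 -0.157  0.005] [0.475 0.037 1.358] hi [0.243  0.0375 1.358 ] 1
bin [ 0.243 -0.393 -0.007] [0.61  0.037 1.358] [ 0.243 -0.393  0.036] [0.61  0.037 1.358] ((423.81707763671875, -177.8795928955078), (423.4194641113281, 370.0268859863281), 88.86434173583984)
amber [0.243 0.025 0.09 ] [0.685 0.221 1.358]
green btn 33 [169.06060606 256.57575758] [0.6507 0.28
[... 2944 characters left out ...]
  1    0   -1   -1    0    3   -4    2   -1    0    0    3]
 [  -5    0   -2    3   -4    0   -1    3    6    3    0   -1    0    1    0    0    0   -2    0   -2   -1    2   -1    1    2]
 [   0   -2    3    0   -2    0    0    3   -1    0    0    3    0   -2    0    1    0    3    0   -1   -1   -2    3   -2   -1]
 [   3   -1    0    2    0    4   -2    0    3    2   -3   -3   -7    4    0    3    1    2    0    4    0    3    0   -4    0]
 [   0   -2    3    2    3   -1    1    2    0   -1    2   -2    0    0   -2    3   -3   -3   -2    0    0    0    0    0    1]
 [   0    2   -4   -2   -4    1    0    2   -1    0    1   -1    0   -1   -2    1   -3    0    0   10    0   -6    1    3    6]]
```

View pics/crop0.png

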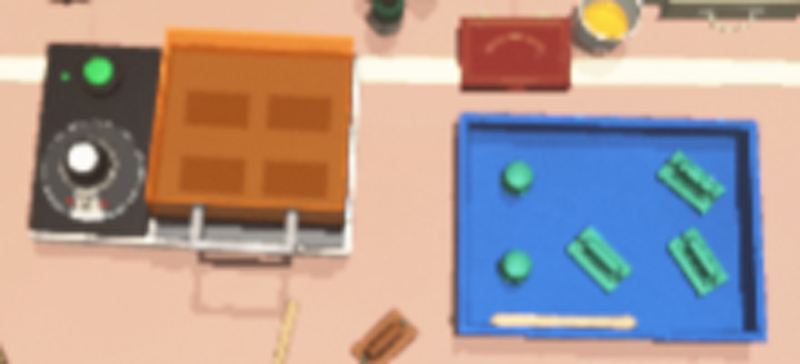

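Three pulls, two knobs; hood ajar (~0.19 rad), no pull in tray. Now precise poses.

Run:
```python
from h import *
z=np.load('top0.npz'); im,d=z['im'],z['d']
hsv=cv2.cvtColor(im,cv2.COLOR_RGB2HSV); H,S,V=[hsv[...,i].astype(int) for i in range(3)]
px=lambda x,y:(230+x/3.636-.3,150+y/3.636-.3)
c=onz('top',[px(32,230),px(349,250),px(50,45)],.05); print('corners FL FR BL',c.round(4).tolist(), np.degrees(np.arctan2(*(c[0]-c[1])[[0,1]])),np.linalg.norm(c[0]-c[1]),np.linalg.norm(c[0]-c[2]))
print('pockets',onz('top',[px(217,109),px(300,113),px(211,175),px(295,180)],.043).round(4).tolist())
r2=np.zeros((400,640),bool); r2[155:222,235:268]=1
m=(H>45)&(H<75)&(S>150)&r2; v,u=np.nonzero(m); k=u>250; print('btn',onz('top',[[u[k].mean(),v[k].mean()]],.07).round(4),k.sum())
m=(V>200)&(S<40)&r2; m[:180]=0;m[202:]=0;m[:,:245]=0; v,u=np.nonzero(m); print('timer top',u.mean(),v.mean(),onz('top',[[u.mean(),v.mean()]],.104).round(4),len(u))
roi=np.zeros((400,640),bool); roi[180:248,352:442]=1
g=((H>65)&(H<95)&(S>90)&roi).astype(np.uint8); n,l,s,_=cv2.connectedComponentsWithStats(g)
for i in range(1,n):
    if s[i,4]<12: continue
    v,u=np.nonzero(l==i); P=onz('top',np.c_[u,v],.013)[:,:2]; w,E=np.linalg.eigh(np.cov(P.T)); a=np.degrees(np.arctan2(E[1,1],E[0,1]))
    print('green',P.mean(0).round(4),'long axis deg',a.round(1),'len',np.sqrt(12*w).round(4))
bl=((H>105)&(H<125)&(S>150)&roi); v,u=np.nonzero(bl); P=onz('top',np.c_[u,v],.045)
r=cv2.minAreaRect((P[:,:2]*1000).astype(np.float32)); print('bin',r)
```

```text
corners FL FR BL [[0.4885, 0.3468, 0.05], [0.4687, 0.0261, 0.05], [0.6851, 0.3385, 0.05]] 3.543603915285067 0.3212485745924424 0.19672097544870415
pockets [[0.618, 0.1631, 0.043], [0.6138, 0.0769, 0.043], [0.5476, 0.1677, 0.043], [0.5425, 0.0814, 0.043]]
btn [[0.6511 0.2836 0.07  ]] 33
timer top 252.075 192.8 [[0.5517 0.2894 0.104 ]] 40
green [ 0.5485 -0.332 ] long axis deg 49.4 len [0.0365 0.0626]
green [ 0.5526 -0.1499] long axis deg 152.3 len [0.0265 0.0296]
green [ 0.4655 -0.2316] long axis deg -136.8 len [0.0355 0.0611]
green [ 0.4643 -0.3342] long axis deg -149.4 len [0.0356 0.0628]
green [ 0.459 -0.146] long axis deg 155.2 len [0.0261 0.0296]
bin ((495.92987060546875, -238.22683715820312), (304.5957336425781, 223.0330047607422), 88.64362335205078)
```

```bash
cat >> h.py <<'E'
from scipy.spatial.transform import Rotation as Ro
def st():
    o=ctrl.get_obs(); R=Ro.from_rotvec(o['tool_rot']).as_matrix()
    return o,np.array(o['tool_pos']),R
def to(x,y,z,psi=None):
    """print shift in tool axes from now to (x,y,z), and turn about tool z for tool-x heading psi (deg)"""
    o,p,R=st(); cur=np.degrees(np.arctan2(R[1,0],R[0,0]))
    print('t %.1f'%o['t'],'p',p.round(4),'psi %.2f'%cur,'tilt',np.degrees(np.arccos(-R[2,2])).round(2),'open %.3f'%o['opening'],'F',np.round(o['contact_force'],1))
    print('  shift tool',(R.T@(np.array([x,y,z])-p)).round(4),'' if psi is None else 'turn z %.2f'%((cur-psi+180)%360-180))
E
python3 - <<'E'
from h import *
b=onz('top',[[285,216.5],[297,217.7],[309,219]],.131); print('bar',b.round(4))
yaw=np.radians(-3.4); X=np.array([np.cos(yaw),np.sin(yaw)]); c=np.array([.5805,.1223])
for h in(.095,.105):
  hg=c+X*h; a=.19; print('hinge',hg.round(4),'bar pred',(hg+X*(-.23*np.cos(a)+.037*np.sin(a))).round(4),.05+.23*np.sin(a)+.037*np.cos(a))
to(b[1,0],b[1,1],.25,86.6); o=ctrl.get_obs(); print(o['q'])
E
python3 -m handwheel '[0,0,0,0,0,-8, 0,0,0,0,0,-8, 0,0,0,0,0,-8, 0,0,0,0,0,-8, 0,0,0,0,0,-8, 0,0,0,0,0,-8, 0,0,0,0,0,-8, 0,0,0,0,0,-8, 0,0,0,0,0,-7.8, 0,0,0,0,0,0, 0,0,0,0,0,0]' 0.45 30
python3 -c "
from h import *; to(.4599,.1288,.25,86.6)"
```

```text
bar [[0.4613 0.1668 0.131 ]
 [0.4572 0.1255 0.131 ]
 [0.4527 0.0842 0.131 ]]
hinge [0.6753 0.1167] bar pred [0.4568 0.1296] 0.12977170254393414
hinge [0.6853 0.1161] bar pred [0.4668 0.1291] 0.12977170254393414
t 0.1 p [ 0.1592 -0.6038  0.2302] psi 14.77 tilt 0.11 open 0.085 F [ 0.6 -0.4  0.3]
  shift tool [ 0.474  -0.6292 -0.0186] turn z -71.83
[-1.43201435e+00  5.33189654e-02  1.61416978e+00 -3.43224874e-05
  1.47599631e+00 -1.19007738e-01]
t: 1.2
tool_pos: [0.1593, -0.6041, 0.2308]
tool_rot: [-2.289, -2.15, -0.001]
contact_force: [-0.1, 1.0, 0.2]
opening: 0.0472
t 1.2 p [ 0.1593 -0.6041  0.2308] psi 86.41 tilt 0.05 open 0.047 F [-0.1  1.   0.2]
  shift tool [ 0.7503  0.2541 -0.0186] turn z -0.19
```

```bash
python3 -m handwheel '[0,0.04,-0.01, 0,0,0, 0,0.04,-0.01, 0,0,0, 0.02,0.04,0, 0,0,0, 0.04,0.04,0, 0,0,0, 0.04,0.04,0, 0,0,0, 0.04,0.04,0, 0,0,0, 0.04,0.014,0, 0,0,0, 0.04,0,0, 0,0,0, 0.04,0,0, 0,0,0, 0.04,0,0, 0,0,0, 0.04,0,0, 0,0,0, 0.04,0,0, 0,0,0, 0.04,0,0, 0,0,0, 0.04,0,0, 0,0,0, 0.04,0,0, 0,0,0, 0.04,0,0, 0,0,0, 0.04,0,0, 0,0,0, 0.04,0,0, 0,0,0, 0.04,0,0, 0,0,0, 0.04,0,0, 0,0,0]'
python3 -c "
from h import *; to(.4572,.1275,.111,86.6)"
```

```text
t: 3.2
tool_pos: [0.4398, 0.0678, 0.2515]
tool_rot: [2.289, 2.151, 0.001]
contact_force: [1.4, 0.1, -0.2]
opening: 0.0471
t 3.2 p [0.4398 0.0678 0.2515] psi 86.43 tilt 0.04 open 0.047 F [ 1.4  0.1 -0.2]
  shift tool [0.0607 0.0136 0.1405] turn z -0.17
```

```bash
python3 -m handwheel '[0.02,0.005,0, 0,0,0, 0.02,0.005,0, 0,0,0, 0.021,0.0036,0, 0,0,0, 0,0,0.02,0,0,0, 0,0,0.02,0,0,0, 0,0,0.02,0,0,0, 0,0,0.02,0,0,0, 0,0,0.02,0,0,0,0,0,0.015,0,0,0,0,0,0.01,0,0,0,0,0,0.01,0,0,0,0,0,0.005,0,0,0,0,0,0,0,0,0,0,0,0,0,0,0]' 0.65 30
python3 - <<'E'
from h import *
to(.4572,.1275,.111,86.6)
for n in('scene','top'):
    im,d=optics.get_image(n); c=im[140:260,210:370] if n=='top' else im[130:250,200:360]
    save(n+'1',cv2.resize(c,None,fx=4,fy=4,interpolation=cv2.INTER_CUBIC))
E
```

```text
t: 4.6
tool_pos: [0.4577, 0.1263, 0.1119]
tool_rot: [2.287, 2.153, 0.001]
contact_force: [-0.7, 0.7, 1.0]
opening: 0.0303
t 4.6 p [0.4577 0.1263 0.1119] psi 86.56 tilt 0.06 open 0.030 F [-0.7  0.7  1. ]
  shift tool [ 0.0012 -0.0006  0.0009] turn z -0.04
```

View pics/scene1.png

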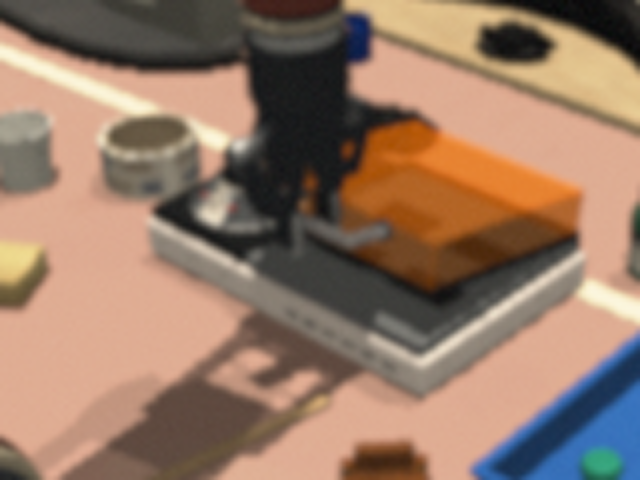

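The bar (crop ~(315,225)) is between the fingers. Closing, and working out the arc.

```bash
python3 -m handwheel '[0,0,0,0,0,0,0,0,0,0,0,0,0,0,0,0,0,0,0,0,0,0,0,0,0,0,0,0,0,0]' 1 25
python3 - <<'E'
from h import *
o,p,R=st(); print(o['opening'],p)
r=np.hypot(.23,.037); z=p[2]+.0187-.05; th=np.arcsin(z/r); print('a',th-np.arctan2(.037,.23))
T=np.linspace(th,1.70+.1595,21); q=np.c_[-np.cos(T),np.sin(T)]*r; print(np.diff(q,axis=0).round(4).tolist())
E
```

```text
t: 5.2
tool_pos: [0.4545, 0.1265, 0.1107]
tool_rot: [-2.283, -2.151, 0.009]
contact_force: [-9.2, 0.2, 5.0]
opening: 0.0089
0.008885030374603009 [0.45449774 0.12645721 0.11068583]
a 0.1882375788013615
[[0.0066, 0.0163], [0.0078, 0.0158], [0.009, 0.0151], [0.0101, 0.0144], [0.0112, 0.0136], [0.0122, 0.0127], [0.0131, 0.0118], [0.0139, 0.0107], [0.0147, 0.0097], [0.0154, 0.0085], [0.016, 0.0073], [0.0165, 0.0061], [0.0169, 0.0048], [0.0172, 0.0035], [0.0175, 0.0022], [0.0176, 0.0009], [0.0176, -0.0004], [0.0175, -0.0018], [0.0173, -0.0031], [0.0171, -0.0044]]
```

```bash
python3 -m handwheel '[0,0.0036,-0.0163,0,0,0, 0,0.0078,-0.0158,0,0,0, 0,0.009,-0.0151,0,0,0, 0,0.0101,-0.0144,0,0,0, 0,0.0112,-0.0136,0,0,0, 0,0.0122,-0.0127,0,0,0, 0,0.0131,-0.0118,0,0,0, 0,0.0139,-0.0107,0,0,0, 0,0.0147,-0.0097,0,0,0, 0,0.0154,-0.0085,0,0,0, 0,0,0,0,0,0]'
python3 -c "
from h import *; to(.675,.1167,.25,86.6)"
```

```text
t: 6.3
tool_pos: [0.5697, 0.1205, 0.2428]
tool_rot: [2.286, 2.154, 0.006]
contact_force: [-1.7, 4.7, 7.8]
opening: 0.0089
t 6.3 p [0.5697 0.1205 0.2428] psi 86.59 tilt 0.23 open 0.009 F [-1.7  4.7  7.8]
  shift tool [ 0.0025  0.1053 -0.0069] turn z -0.01
```

Low forces, following well. Continue to 1.70+.

```bash
python3 -m handwheel '[0,0.016,-0.0073,0,0,0, 0,0.0165,-0.0061,0,0,0, 0,0.0169,-0.0048,0,0,0, 0,0.0172,-0.0035,0,0,0, 0,0.0175,-0.0022,0,0,0, 0,0.0176,-0.0009,0,0,0, 0,0.0176,0.0004,0,0,0, 0,0.0175,0.0018,0,0,0, 0,0.0173,0.0031,0,0,0, 0,0.0171,0.0044,0,0,0, 0,0,0,0,0,0]'
python3 -c "
from h import *; to(.675,.1167,.25,86.6)"
python3 -m handwheel '[0,0,0,0,0,0,0,0,0,0,0,0,0,0,0,0,0,0,0,0,-0.02,0,0,0,0,0,-0.03,0,0,0,0,0,-0.03,0,0,0]' 0.65
python3 - <<'E'
from h import *
to(.4655,-.2316,.2,90)
im,d=optics.get_image('top'); C=cloud('top',d); np.savez('top2.npz',im=im,d=d)
save('top2',cv2.resize(im[135:250,230:450],None,fx=3.6,fy=3.6,interpolation=cv2.INTER_CUBIC))
E
```

```text
t: 7.4
tool_pos: [0.7407, 0.1111, 0.255]
tool_rot: [-2.285, -2.155, -0.007]
contact_force: [3.0, 4.5, 0.2]
opening: 0.0086
t 7.4 p [0.7407 0.1111 0.255 ] psi 86.64 tilt 0.26 open 0.009 F [3.  4.5 0.2]
  shift tool [ 0.0017 -0.0659  0.0049] turn z 0.04
t: 8.0
tool_pos: [0.7382, 0.109, 0.335]
tool_rot: [-2.287, -2.153, 0.003]
contact_force: [1.0, 0.3, 0.4]
opening: 0.0299
t 8.0 p [0.7382 0.109  0.335 ] psi 86.55 tilt 0.12 open 0.030 F [1.  0.3 0.4]
  shift tool [-0.3563 -0.2515  0.1357] turn z -3.45
```

View pics/top2.png

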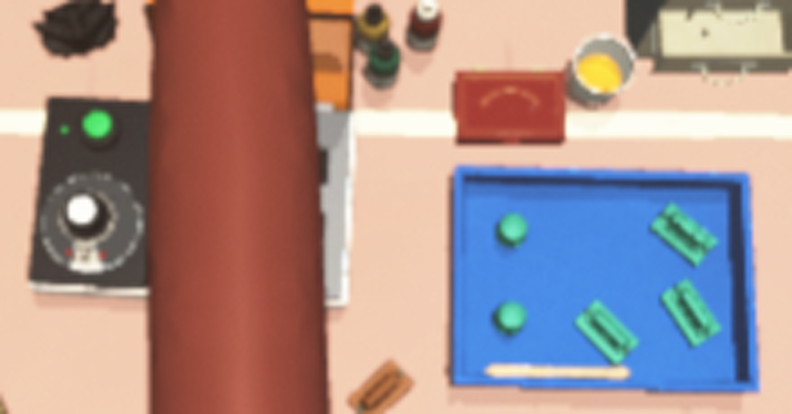

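The hood stands open (amber upright at the top). The lower-left pull was knocked to crop (606,331). Re-measuring the pulls.

```bash
cat >> h.py <<'E'
def greens(im,box=(175,250,345,445)):
    hsv=cv2.cvtColor(im,cv2.COLOR_RGB2HSV); H,S=[hsv[...,i].astype(int) for i in (0,1)]
    g=np.zeros((400,640),np.uint8); a,b,c,d=box; g[a:b,c:d]=((H>65)&(H<95)&(S>90))[a:b,c:d]
    n,l,s,_=cv2.connectedComponentsWithStats(g)
    for i in range(1,n):
        if s[i,4]<12: continue
        v,u=np.nonzero(l==i); P=onz('top',np.c_[u,v],.013)[:,:2]; w,E=np.linalg.eigh(np.cov(P.T)); al=np.degrees(np.arctan2(E[1,1],E[0,1]))%180
        print('green px',(u.mean().round(1),v.mean().round(1)),P.mean(0).round(4),'axis %.1f'%al,'len',np.sqrt(12*w).round(4))
E
python3 - <<'E'
from h import *
greens(np.load('top2.npz')['im'])
E
```

```text
green px (np.float64(419.5), np.float64(199.6)) [ 0.5485 -0.3321] axis 49.0 len [0.0363 0.0628]
green px (np.float64(371.7), np.float64(198.5)) [ 0.5526 -0.1499] axis 152.3 len [0.0265 0.0296]
green px (np.float64(421.3), np.float64(221.4)) [ 0.4643 -0.3342] axis 30.6 len [0.0356 0.0628]
green px (np.float64(371.4), np.float64(222.8)) [ 0.459 -0.146] axis 155.2 len [0.0261 0.0296]
green px (np.float64(397.8), np.float64(226.8)) [ 0.4437 -0.2448] axis 43.3 len [0.0352 0.0616]
```

```bash
python3 -m handwheel '[-0.037,-0.027,0,0,0,0, -0.037,-0.027,0,0,0,0, -0.037,-0.027,0,0,0,0, -0.037,-0.027,0,0,0,0, -0.037,-0.027,0,0,0,0, -0.037,-0.027,0,0,0,0, -0.037,-0.027,0,0,0,0, -0.037,-0.027,0,0,0,0, -0.037,-0.027,0,0,0,0, -0.037,-0.027,0,0,0,0, 0,0,0.03,0,0,8.5, 0,0,0.04,0,0,8.5, 0,0,0.04,0,0,8.5, 0,0,0.04,0,0,8.5, 0,0,0.035,0,0,8.5, 0,0,0,0,0,0.7,0,0,0,0,0,0,0,0,0,0,0,0]' 0.6 40
python3 -c "
from h import *; to(.4442,-.2448,.017,43.3)"
```

```text
t: 9.85
tool_pos: [0.4485, -0.2449, 0.1529]
tool_rot: [2.914, 1.162, 0.004]
contact_force: [0.4, 0.5, -0.3]
opening: 0.0342
t 9.8 p [ 0.4485 -0.2449  0.1529] psi 43.48 tilt 0.26 open 0.034 F [ 0.4  0.5 -0.3]
  shift tool [-0.0032 -0.0036  0.1359] turn z 0.18
```

```bash
python3 -m handwheel '[-0.0032,-0.0036,0.025,0,0,0, 0,0,0.025,0,0,0, 0,0,0.025,0,0,0, 0,0,0.025,0,0,0, 0,0,0.02,0,0,0, 0,0,0.01,0,0,0, 0,0,0.006,0,0,0,0,0,0,0,0,0]'
python3 -c "
from h import *; to(.4442,-.2448,.0175,43.3)"
python3 -m handwheel '[0,0,0,0,0,0,0,0,0,0,0,0,0,0,0,0,0,0,0,0,0,0,0,0,0,0,0,0,0,0]' 1 40
```

```text
t: 10.65
tool_pos: [0.4432, -0.2439, 0.0149]
tool_rot: [2.918, 1.161, 0.001]
contact_force: [-0.1, 0.4, -0.4]
opening: 0.0344
t 10.7 p [ 0.4432 -0.2439  0.0149] psi 43.40 tilt 0.08 open 0.034 F [-0.1  0.4 -0.4]
  shift tool [ 0.0001  0.0014 -0.0026] turn z 0.10
t: 11.15
tool_pos: [0.4436, -0.2443, 0.0156]
tool_rot: [2.917, 1.16, 0.002]
contact_force: [1.3, -0.1, 6.2]
opening: 0.0112
```

```bash
python3 -m handwheel '[0,0,-0.01,0,0,0, 0,0,-0.025,0,0,0, 0,0,-0.03,0,0,0, 0,0,-0.03,0,0,0, 0,0,-0.03,0,0,0, 0,0,-0.02,0,0,0,0,0,0,0,0,0]' - 50
python3 - <<'E'
from h import *
im,d=optics.get_image('top'); np.savez('top3.npz',im=im,d=d)
G=cv2.cvtColor(im,cv2.COLOR_RGB2GRAY); r=cv2.resize(G[150:225,235:335],None,fx=6,fy=6,interpolation=cv2.INTER_CUBIC)
m=np.zeros_like(G); m[158:216,272:330]=(G<60)[158:216,272:330]
n,l,s,c=cv2.connectedComponentsWithStats(m)
for i in range(1,n):
    if s[i,4]>20: print(s[i],c[i],onz('top',[c[i]],.046).round(4))
save('top3',cv2.resize(im[140:260,230:450],None,fx=3.6,fy=3.6,interpolation=cv2.INTER_CUBIC)); to(.5425,.0814,.2,86.6)
E
```

```text
t: 11.85
tool_pos: [0.4441, -0.2446, 0.1629]
tool_rot: [2.914, 1.159, 0.005]
contact_force: [1.3, -0.1, -0.3]
opening: 0.0114
[282 176  15   8 104] [289.05769231 179.16346154] [[0.6191 0.1641 0.046 ]]
[305 177  15   8 104] [311.94230769 180.36538462] [[0.6146 0.0778 0.046 ]]
[281 194  15   8 107] [288.04672897 197.3364486 ] [[0.5488 0.1663 0.046 ]]
[304 195  15   8 105] [310.81904762 198.47619048] [[0.5446 0.0814 0.046 ]]
t 11.9 p [ 0.443  -0.2438  0.1605] psi 43.38 tilt 0.17 open 0.012 F [ 0.3 -0.  -0.4]
  shift tool [ 0.2957 -0.168  -0.0399] turn z -43.22
```

View pics/top3.png

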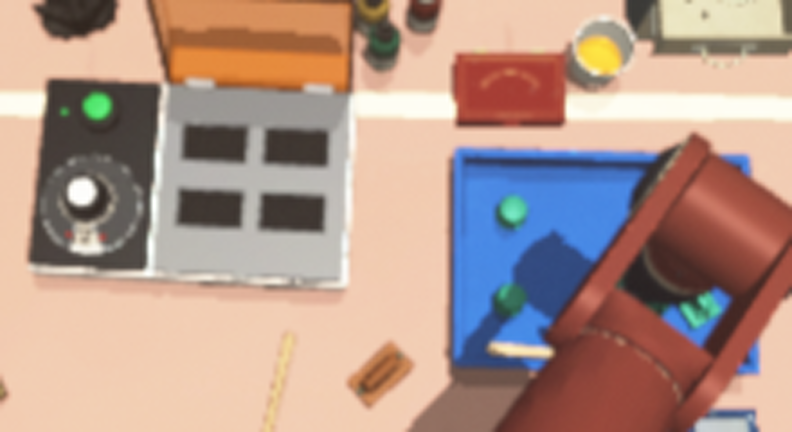

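The tray is clear: pockets at crop (215,143), (296,147), (210,209) and (293,213), a regular 70×85 grid with yaw −3°.

```bash
python3 -m handwheel '[0,0,0,0,0,-8.5, 0,0,0,0,0,-8.5, 0,0,0,0,0,-8.5, 0,0,0,0,0,-8.5, 0,0,0,0,0,-8.5, 0,0,0,0,0,-1.1, 0.033,0.0084,0,0,0,0, 0.033,0.0084,0,0,0,0, 0.033,0.0084,0,0,0,0, 0.033,0.0084,0,0,0,0, 0.033,0.0084,0,0,0,0, 0.033,0.0084,0,0,0,0, 0.033,0.0084,0,0,0,0, 0.033,0.0084,0,0,0,0, 0.033,0.0084,0,0,0,0, 0.033,0.0084,0,0,0,0,0,0,0,0,0,0,0,0,0,0,0,0]'
python3 -c "
from h import *; to(.5446,.0818,.0685,87)"
```

```text
t: 13.7
tool_pos: [0.543, 0.082, 0.1576]
tool_rot: [-2.278, -2.161, 0.004]
contact_force: [-0.5, -0.6, 0.7]
opening: 0.0104
t 13.7 p [0.543  0.082  0.1576] psi 86.96 tilt 0.15 open 0.010 F [-0.5 -0.6  0.7]
  shift tool [-0.0001  0.0019  0.0891] turn z -0.04
```

```bash
python3 -m handwheel '[0,0.0015,0.03,0,0,0, 0,0,0.03,0,0,0, 0,0,0.018,0,0,0, 0,0,0.01,0,0,0, 0,0,0,0,0,0]'
python3 -c "
from h import *
for i in range(1): to(.5446,.0818,.0545,87)"
python3 -m handwheel '[0,0,0.004,0,0,0, 0,0,0.003,0,0,0, 0,0,0.003,0,0,0, 0,0,0.003,0,0,0, 0,0,0,0,0,0]'
python3 -c "
from h import *
to(.5446,.0818,.0545,87)"
```

```text
t: 14.2
tool_pos: [0.5437, 0.0806, 0.069]
tool_rot: [-2.28, -2.158, 0.005]
contact_force: [-0.8, -0.3, 0.2]
opening: 0.011
t 14.2 p [0.5437 0.0806 0.069 ] psi 86.86 tilt 0.23 open 0.011 F [-0.8 -0.3  0.2]
  shift tool [0.0012 0.0009 0.0145] turn z -0.14
t: 14.7
tool_pos: [0.5465, 0.0816, 0.0615]
tool_rot: [2.278, 2.161, 0.001]
contact_force: [-7.9, -1.0, 14.0]
opening: 0.011
t 14.7 p [0.5465 0.0816 0.0615] psi 86.99 tilt 0.07 open 0.011 F [-7.9 -1.  14. ]
  shift tool [ 0.0001 -0.0019  0.007 ] turn z -0.01
```

```bash
for i in 1; do python3 -m handwheel '[0,-0.0015,0,0,0,0, 0,0,0,0,0,0]'; done; python3 -m handwheel '[0,-0.0015,0,0,0,0, 0,0,0,0,0,0]'
```

```text
t: 14.9
tool_pos: [0.5464, 0.0816, 0.0614]
tool_rot: [2.276, 2.159, 0.006]
contact_force: [-1.3, -0.0, 10.1]
opening: 0.0107
t: 15.1
tool_pos: [0.5457, 0.0817, 0.0614]
tool_rot: [2.275, 2.158, 0.009]
contact_force: [2.2, -0.1, 6.0]
opening: 0.0108
```

```bash
python3 -m handwheel '[0,-0.002,0.001,0,0,0, 0,0,0,0,0,0]'; python3 -m handwheel '[0,-0.0015,0.001,0,0,0, 0,0,0,0,0,0]'; python3 -m handwheel '[0,-0.0015,0.001,0,0,0, 0,0,0,0,0,0]'
```

```text
t: 15.3
tool_pos: [0.5451, 0.0818, 0.0614]
tool_rot: [2.273, 2.156, 0.013]
contact_force: [3.6, 0.1, 6.7]
opening: 0.0109
t: 15.5
tool_pos: [0.5445, 0.082, 0.0612]
tool_rot: [2.273, 2.155, 0.016]
contact_force: [3.9, 0.6, 9.7]
opening: 0.0109
t: 15.7
tool_pos: [0.5443, 0.0821, 0.0612]
tool_rot: [2.271, 2.154, 0.019]
contact_force: [6.9, 0.1, 10.1]
opening: 0.0107
```

Run:
```python
from h import *
im,d=optics.get_image('scene'); save('scene4',cv2.resize(im[140:230,240:360],None,fx=6,fy=6,interpolation=cv2.INTER_CUBIC))
```

```text
(no output)
```

View pics/scene4.png

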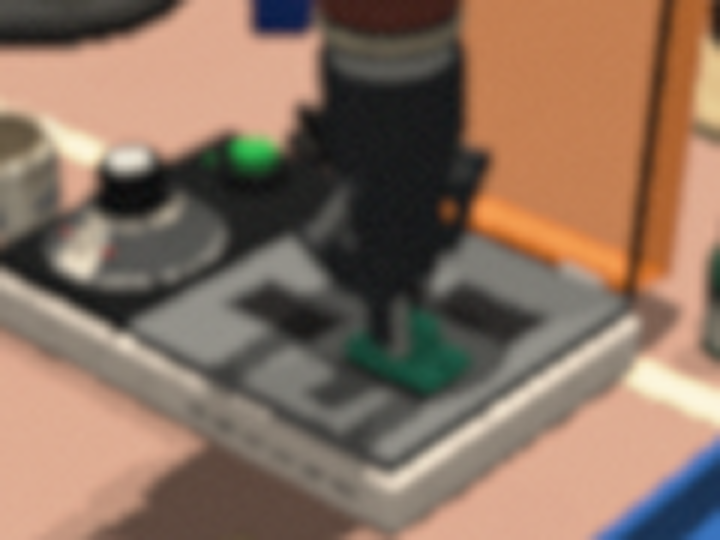

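Run:
```python
from h import *
im,d=optics.get_image('scene')
px=lambda L:[(240+x/6-.4,140+y/6-.4) for x,y in L]
print('plate top corners L,B,R @.060',onz('scene',px([(345,352),(430,393),(472,358)]),.0605).round(4).tolist())
print('FL near lip corners L,B @.05',onz('scene',px([(235,300),(310,340)]),.05).round(4).tolist())
print('BR corners L,T,R,B',onz('scene',px([(440,295),(462,283),(545,322),(512,335)]),.05).round(4).tolist())
hsv=cv2.cvtColor(im,cv2.COLOR_RGB2HSV);H,S=hsv[...,0].astype(int),hsv[...,1]
m=((H>65)&(H<95)&(S>90)); m[:185]=0;m[210:]=0;m[:,:290]=0;m[:,325:]=0
v,u=np.nonzero(m); P=onz('scene',np.c_[u,v],.0605)
yaw=np.radians(-3);X=np.array([np.cos(yaw),np.sin(yaw)]);Y=np.array([-X[1],X[0]])
Q=P[:,:2]-[.5446,.0818]; print('plate rel FR pocket: x',np.percentile(Q@X,[1,99]).round(4),'y',np.percentile(Q@Y,[1,99]).round(4))
for n,c in(('FL',(.5491,.1667)),('FR',(.5446,.0818))):
    print(n,proj('scene',[[*(np.array(c)+sx*.0195*X+sy*.0335*Y),.05] for sx,sy in((-1,1),(-1,-1),(1,-1),(1,1))]).round(1).tolist())
print('FLobs',px([(235,300),(310,340),(345,318),(262,282)])); to(.5446,.0818,.0545,87)
```

```text
plate top corners L,B,R @.060 [[0.5177, 0.0987, 0.0605], [0.515, 0.0386, 0.0605], [0.5544, 0.0414, 0.0605]]
FL near lip corners L,B @.05 [[0.5327, 0.1929, 0.05], [0.5272, 0.1322, 0.05]]
BR corners L,T,R,B [[0.607, 0.1047, 0.05], [0.6248, 0.1028, 0.05], [0.6202, 0.0411, 0.05], [0.5984, 0.0477, 0.05]]
plate rel FR pocket: x [-0.0312  0.027 ] y [-0.0443  0.0181]
FL [[276.7, 189.0], [290.9, 196.0], [299.1, 191.2], [284.8, 184.4]]
FR [[294.9, 197.9], [310.3, 205.5], [318.3, 200.3], [303.0, 193.0]]
FLobs [(278.7666666666667, 189.6), (291.2666666666667, 196.26666666666665), (297.1, 192.6), (283.2666666666667, 186.6)]
t 15.8 p [0.5444 0.0821 0.0612] psi 86.97 tilt 0.96 open 0.011 F [ 5.6 -0.2 10.4]
  shift tool [-0.0003  0.0002  0.0067] turn z -0.03
```

Run:
```python
from h import *
im,d=optics.get_image('scene'); C=cloud('scene',d)
hsv=cv2.cvtColor(im,cv2.COLOR_RGB2HSV);H,S=hsv[...,0].astype(int),hsv[...,1]
np.set_printoptions(linewidth=220,suppress=True)
m=((H>65)&(H<95)&(S>90))
print('rows196-207 cols 295-321 z mm (neg=not green)')
Z=(C[...,2]*1000).astype(int); print(np.where(m,Z,-Z)[190:208,294:322])
for (u,v) in((298,198),(304,202),(312,205),(317,199)): print(u,v,C[v,u].round(4))
print('tray', np.median(C[206:212,300:306,2]), np.median(C[188:191,268:273,2]))
```

```text
rows196-207 cols 295-321 z mm (neg=not green)
[[ -49  -51  -52  -49  -50  -51  -47 -107  -92  -95  -95  -92  -93  -90  -84  -85  -87  -86  -42  -42  -43  -42  -44  -43  -42  -39  -45  -44]
 [ -45  -48  -50  -50  -49  -49  -50  -88  -90  -90  -92  -88  -90  -88  -84   83  -84  -81  -41  -45  -40  -43  -43  -43  -41  -42  -44  -43]
 [ -41  -43  -43  -49  -50  -51  -48  -86  -85  -88  -89  -84  -86  -83  -84   82   82   83  -51  -44  -44  -42  -45  -42  -41  -41  -44  -45]
 [ -41  -45  -44  -48  -48  -53  -50  -81  -82  -85  -83  -81  -84  -84   81   84   85   84   84  -51  -49  -42  -44  -44  -46  -44  -42  -43]
 [ -44  -44  -51  -49  -49  -49  -59  -76  -78  -80  -79  -78  -80  -80  -78   78   83   85   81  -48  -51  -50  -50  -44  -41  -41  -42  -42]
 [ -50  -51  -48  -52  -49  -59  -59  -74  -73  -76  -76  -77  -75  -73  -73   79   77   79   77  -51  -48  -51  -49  -51  -50  -46  -46  -44]
 [ -48  -51  -50  -61  -58   61   60   66   70  -74  -72  -72  -72  -69  -72   73   75   75   72  -58  -50  -48  -48  -49  -49  -47  -50  -49]
 [ -49  -50  -50  -58   58   59   58   59   62  -67  
[... 987 characters left out ...]
51  -50  -50  -52  -46  -43  -43   44   54   53   53   51   41  -51  -51  -50  -52  -51  -49  -51  -52]
 [ -50  -50  -49  -50  -49  -51  -50  -49  -50  -47  -49  -49  -49  -42  -42  -43   43  -52  -43  -47  -48 -723  -51  -50  -48  -48  -50  -49]
 [ -48  -49  -47  -50  -49  -48  -50  -50  -48  -47  -49  -50  -48  -48  -51  -43  -43  -48  -49  -48  -48  -49  -52  -50  -48  -49  -50  -47]
 [ -51  -49  -50  -51  -49  -50  -49  -48  -50  -50  -50  -51  -52  -48  -52  -52  -51  -50  -51  -50  -49  -49  -49  -50  -50  -45  -46  -42]]
298 198 [0.5284 0.1043 0.0537]
304 202 [0.5331 0.0833 0.0442]
312 205 [0.5361 0.0526 0.0436]
317 199 [0.5532 0.0456 0.0605]
tray 0.050317189651207 0.04957841430565427
```

Run:
```python
from h import *
yaw=np.radians(-3);X=np.array([np.cos(yaw),np.sin(yaw)]);Y=np.array([-X[1],X[0]])
A=[]
for k in range(4):
    im,d=optics.get_image('scene'); A.append(d)
d=np.median(A,0); C=cloud('scene',d)
hsv=cv2.cvtColor(im,cv2.COLOR_RGB2HSV);H,S=hsv[...,0].astype(int),hsv[...,1]
m=((H>65)&(H<95)&(S>70)); m[:190]=0;m[210:]=0;m[:,:290]=0;m[:,325:]=0
o,p,R=st()
Q=C[...,:2]-p[:2]; x=Q@X*1000; y=Q@Y*1000; z=C[...,2]*1000
t=m&(z>56.5)&(z<63)
print(p,t.sum()); print('top face rel TCP  x',np.percentile(x[t],[0,3,50,97,100]).round(1),'y',np.percentile(y[t],[0,3,50,97,100]).round(1))
D=C.reshape(-1,3); 
f=np.zeros_like(m); f[190:212,290:325]=1; f&=(z<45.5)&(z>38)
print('floor seen rel TCP',[(int(a),int(b)) for a,b in zip(x[f],y[f])])
print('plane slope',np.linalg.lstsq(np.c_[x[t],y[t],np.ones(t.sum())],z[t],rcond=None)[0])
```

```text
[0.54433192 0.08211245 0.0611483 ] 66
top face rel TCP  x [-19.7 -19.2 -12.1  13.9  17. ] y [-36.3 -35.6 -21.4  20.6  24.2]
floor seen rel TCP [(14, 88), (14, 84), (14, 79), (61, 30), (62, 26), (66, 25), (67, 22), (70, 19), (72, 16), (75, 15), (76, 11), (76, 7), (82, 7), (83, 4), (84, 0), (9, 83), (8, 78), (12, 77), (14, 74), (15, 70), (56, 25), (59, 23), (59, 19), (63, 18), (65, 15), (66, 11), (69, 10), (71, 7), (74, 5), (75, 2), (77, 0), (81, -1), (83, -4), (3, 77), (6, 76), (8, 73), (9, 69), (12, 67), (15, 66), (14, 60), (53, 18), (54, 15), (57, 12), (59, 10), (63, 9), (63, 5), (66, 3), (68, 0), (73, 0), (72, -4), (75, -6), (78, -8), (0, 73), (1, 71), (3, 68), (4, 65), (8, 63), (10, 60), (11, 58), (53, 10), (56, 8), (58, 5), (60, 2), (61, -1), (63, -3), (66, -5), (67, -8), (71, -10), (72, -13), (-5, 68), (-3, 65), (0, 64), (0, 60), (2, 58), (3, 54), (53, 0), (56, 0), (56, -5), (59, -6), (61, -9), (64, -11), (65, -14), (69, -16), (-11, 63), (-7, 62), (-6, 58), (-3, 57), (54, -11), (57, -13), (58, -16), (60, -19), (62, -22), (-14, 60), (-11, 58), (53, -20), (56, -22), (60, -23), (52, -30), (-15, 32), (-11, 31), (-16, 26), (-13, 24), (-12, 21), (-10, 19), (-16, 17), (-14, 15), (-12, 13), (-10, 9), (-16, 8), (-15, 5), (-12, 3), (-10, 1), (16, -26), (-16, 0), (-16, -3), (-12, -4), (-11, -7), (7, -30), (-16, -8), (-14, -10), (-12, -13), (-12, -17), (0, -28), (-18, -18), (-14, -19), (-13, -23), (-11, -25), (-6, -29), (15, -56), (19, -57), (-15, -24), (-14, -27), (11, -56), (15, -57), (20, -57), (0, -57), (4, -57), (10, -57), (12, -59), (-4, -57), (0, -57), (-13, -57), (-9, -57), (-5, -58), (-1, -58), (-72, 3), (-17, -56), (-13, -56), (-9, -57), (-73, 3), (-72, 0), (-73, -5), (-29, -58), (-24, -57), (-19, -57)]
plane slope [3.20685091e-02 1.03795710e-02 5.96544912e+01]
```

```bash
python3 -m handwheel '[0,0.004,-0.01,0,0,0, 0,0,-0.006,0,0,0,0,0,0,0,0,0]'; python3 -c "
from h import *; to(.5425,.0878,.0635,87)"
```

```text
t: 16.35
tool_pos: [0.5417, 0.0819, 0.0718]
tool_rot: [2.279, 2.162, 0.001]
contact_force: [-0.2, -0.7, -0.9]
opening: 0.0108
t 16.4 p [0.5417 0.0819 0.0718] psi 86.98 tilt 0.06 open 0.011 F [-0.2 -0.7 -0.9]
  shift tool [0.006  0.0005 0.0083] turn z -0.02
```

```bash
python3 -m handwheel '[0.006,0.0005,0.003,0,0,0, 0,0,0.005,0,0,0, 0,0,0.004,0,0,0, 0,0,0.003,0,0,0,0,0,0.002,0,0,0, 0,0,0,0,0,0]'; python3 -m handwheel '[0,-0.002,0,0,0,0, 0,0,0,0,0,0]'
```

```text
t: 16.95
tool_pos: [0.5425, 0.0869, 0.0586]
tool_rot: [-2.279, -2.162, 0.005]
contact_force: [-15.3, -5.7, 30.5]
opening: 0.0109
t: 17.15
tool_pos: [0.5424, 0.087, 0.0588]
tool_rot: [2.277, 2.159, 0.002]
contact_force: [-8.6, -6.1, 24.7]
opening: 0.011
```

```bash
python3 -m handwheel '[-0.001,-0.002,-0.003,0,0,0, 0,0,0,0,0,0]'; python3 -m handwheel '[-0.001,-0.001,0,0,0,0, 0,0,0,0,0,0]';python3 -m handwheel '[0,-0.002,0,0,0,0, 0,0,0,0,0,0]'
```

```text
t: 17.35
tool_pos: [0.5396, 0.0868, 0.0589]
tool_rot: [2.278, 2.16, 0.004]
contact_force: [-1.7, -3.1, 11.1]
opening: 0.0111
t: 17.55
tool_pos: [0.5393, 0.0866, 0.0589]
tool_rot: [2.278, 2.16, 0.007]
contact_force: [2.4, 1.0, 9.8]
opening: 0.011
t: 17.75
tool_pos: [0.539, 0.0866, 0.0591]
tool_rot: [2.275, 2.158, 0.013]
contact_force: [7.3, 1.8, 3.5]
opening: 0.0108
```

```bash
cat >> h.py <<'E'
def plate(lo=.0,hi=.1,box=(185,212,288,326),n=4):
    yaw=np.radians(-3);X=np.array([np.cos(yaw),np.sin(yaw)]);Y=np.array([-X[1],X[0]])
    A=[optics.get_image('scene') for _ in range(n)]; im=A[0][0]; C=cloud('scene',np.median([a[1] for a in A],0))
    hsv=cv2.cvtColor(im,cv2.COLOR_RGB2HSV);H,S=hsv[...,0].astype(int),hsv[...,1]
    b=np.zeros((400,640),bool); b[box[0]:box[1],box[2]:box[3]]=1
    o,p,R=st(); Q=C[...,:2]-p[:2]; x=Q@X*1000; y=Q@Y*1000; z=C[...,2]*1000
    m=b&(H>65)&(H<95)&(S>70); t=m&(z>lo)&(z<hi)
    print('TCP',p.round(4),'n',t.sum(),'x',np.percentile(x[t],[0,3,97,100]).round(1),'y',np.percentile(y[t],[0,3,97,100]).round(1),'plane',np.linalg.lstsq(np.c_[x[t],y[t],np.ones(t.sum())],z[t],rcond=None)[0].round(3))
    f=b&(z<45.5)&(z>38)&(abs(x)<30)&(abs(y)<45); print('floor',sorted((int(i),int(j)) for i,j in zip(x[f],y[f])))
    return im,x,y,z,m
E
python3 - <<'E'
from h import *
im,x,y,z,m=plate(51,64)
np.set_printoptions(linewidth=200)
print(np.where(m,z,-z)[190:208,292:322].astype(int))
save('scene5',cv2.resize(im[170:220,270:340],None,fx=10,fy=10,interpolation=cv2.INTER_CUBIC))
E
```

```text
TCP [0.539  0.0866 0.059 ] n 97 x [-20.1 -19.1  13.5  17.8] y [-35.9 -34.9  23.5  25.1] plane [ 0.079  0.061 58.344]
floor [(-12, -31), (-12, 21), (-8, -32), (-2, -35), (-2, -30), (4, -33), (4, -29), (12, -30), (13, -34), (16, -31), (21, -31)]
[[ -46  -47  -49  -50  -50  -50 -109 -108 -105  -97  -96  -99  -96  -93  -85  -87  -85  -80  -47  -43  -42  -44  -43  -42  -43  -44  -43  -44  -41  -43]
 [ -44  -43  -46  -47  -48  -49  -50  -90  -90  -93  -91  -90  -92  -90  -81  -83  -83  -77  -49  -44  -43  -44  -42  -44  -44  -43  -44  -43  -42  -44]
 [ -43  -43  -43  -44  -45  -47  -49  -86  -86  -89  -89  -87  -86  -86   82   82  -78  -73  -49  -50  -49  -43  -43  -44  -43  -43  -43  -42  -44  -42]
 [ -43  -44  -44  -44  -42  -49  -50  -83  -84  -85  -86  -83  -84  -82   80   80   80   81  -49  -49  -49  -50  -52  -42  -43  -42  -44  -43  -42  -42]
 [ -42  -44  -43  -42  -51  -49  -60  -78  -79  -81  -80  -79  -80  -78   78   79   80   80   80  -50  -50  -50  -50  -49  -51  -44  -43  -43  -43  -42]
 [ -42  -43  -50  -51  -59   60   62   73  -74  -78  -77  -75  -76  -75   75   78   79   78
[... 1198 characters left out ...]
1   54   55   56   56   56   55   53   51   47   42  -43  -51  -49  -51  -49  -49  -48]
 [ -50  -50  -52  -50  -49  -50  -49  -50  -49  -50  -51  -49  -49   50   52   54   56   54   52   50   42  -44  -49  -50  -50  -49  -49  -49  -52  -50]
 [ -48  -50  -49  -50  -50  -49  -50  -49  -50  -51  -50  -50  -50  -50  -49   49   51   50   49   42  -45  -50  -50  -51  -50  -51  -50  -50  -49  -48]
 [ -50  -49  -51  -49  -49  -50  -51  -49  -49  -50  -50  -50  -49  -51  -50  -50  -51  -44  -43  -51  -51  -50  -51  -50  -49  -51  -49  -50  -46  -46]
 [ -49  -50  -50  -49  -51  -51  -51  -49  -50  -51  -50  -48  -50  -49  -50  -50  -50  -50  -49  -49  -49  -51  -50  -49  -49  -51  -49  -46  -44  -40]]
```

View pics/scene5.png

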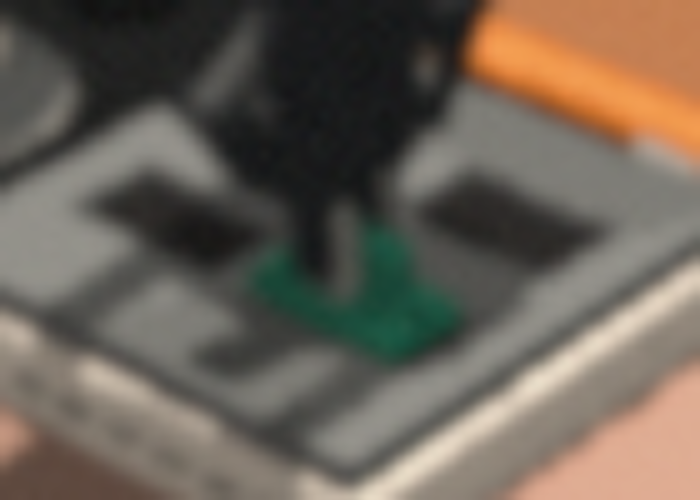

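```bash
python3 -m handwheel '[-0.002,0.001,0.001,0,0,0, 0,0,0,0,0,0]'; python3 -m handwheel '[-0.002,0.0005,0.001,0,0,0, 0,0,0,0,0,0]';python3 -m handwheel '[-0.001,0,0.001,0,0,0, 0,0,0,0,0,0]'
```

```text
t: 18.15
tool_pos: [0.5391, 0.0856, 0.0587]
tool_rot: [2.278, 2.16, 0.012]
contact_force: [1.6, 3.6, 10.2]
opening: 0.0108
t: 18.35
tool_pos: [0.5389, 0.0829, 0.0566]
tool_rot: [2.276, 2.16, 0.009]
contact_force: [5.9, 0.5, 0.1]
opening: 0.0109
t: 18.55
tool_pos: [0.5389, 0.0821, 0.0557]
tool_rot: [2.277, 2.16, 0.009]
contact_force: [3.7, 4.3, 7.9]
opening: 0.0111
```

```bash
python3 -m handwheel '[0,0.0015,0.004,0,0,0, 0,0,0.003,0,0,0,0,0,0,0,0,0]'; python3 -c "
from h import *; plate(49,58)"
```

```text
t: 18.85
tool_pos: [0.5407, 0.0822, 0.0534]
tool_rot: [2.277, 2.162, 0.005]
contact_force: [-10.5, 5.0, 34.5]
opening: 0.0109
TCP [0.5407 0.0822 0.0534] n 79 x [-23.7 -22.1  12.8  15.9] y [-38.2 -35.6  21.4  24.3] plane [ 3.5000e-02 -8.0000e-03  5.3037e+01]
floor []
```

Seated: plate top at 53.0 mm, level, and force rises on the floor. The top camera reads about (+4,+4.5) mm too far, which I'll correct. Release and go for the next pull.

```bash
python3 -m handwheel '[0,0.001,-0.005,0,0,0, 0,0,0,0,0,0]'; python3 -m handwheel '[0,0,0,0,0,0, 0,0,0,0,0,0, 0,0,0,0,0,0, 0,0,0,0,0,0, 0,0,-0.01,0,0,0, 0,0,-0.03,0,0,0, 0,0,-0.03,0,0,0, 0,0,-0.03,0,0,0]' 0.6
python3 - <<'E'
from h import *
plate(49,58)
im,d=optics.get_image('top'); greens(im)
to(.4643-.0042,-.3342-.0045,.15,30.6)
E
```

```text
t: 19.25
tool_pos: [0.5401, 0.0821, 0.0536]
tool_rot: [2.279, 2.162, 0.005]
contact_force: [-0.9, 6.0, 12.5]
opening: 0.0105
t: 20.05
tool_pos: [0.5372, 0.0807, 0.1513]
tool_rot: [-2.278, -2.16, 0.005]
contact_force: [1.2, 0.7, -0.0]
opening: 0.0342
TCP [0.5383 0.0808 0.1517] n 96 x [-20.6 -18.5  17.1  26.9] y [-34.3 -33.6  20.9  23.6] plane [2.9000e-02 1.2000e-02 5.3712e+01]
floor []
green px (np.float64(419.4), np.float64(199.7)) [ 0.5483 -0.332 ] axis 48.9 len [0.0368 0.0626]
green px (np.float64(371.7), np.float64(198.5)) [ 0.5526 -0.1499] axis 152.3 len [0.0265 0.0296]
green px (np.float64(421.3), np.float64(221.4)) [ 0.4643 -0.3342] axis 30.6 len [0.0356 0.0628]
green px (np.float64(371.4), np.float64(222.7)) [ 0.4593 -0.146 ] axis 148.7 len [0.0262 0.029 ]
t 20.3 p [0.5376 0.0808 0.1504] psi 86.97 tilt 0.17 open 0.034 F [ 0.1 -1.   0. ]
  shift tool [-0.423  -0.0552  0.0007] turn z 56.37
```

```bash
python3 -m handwheel '[-0.0385,-0.005,0,0,0,0, -0.0385,-0.005,0,0,0,0, -0.0385,-0.005,0,0,0,0, -0.0385,-0.005,0,0,0,0, -0.0385,-0.005,0,0,0,0, -0.0385,-0.005,0,0,0,0, -0.0385,-0.005,0,0,0,0, -0.0385,-0.005,0,0,0,0, -0.0385,-0.005,0,0,0,0, -0.0385,-0.005,0,0,0,0, -0.038,-0.005,0,0,0,0, 0,0,0,0,0,8.5, 0,0,0,0,0,8.5, 0,0,0,0,0,8.5, 0,0,0,0,0,8.5, 0,0,0,0,0,8.5, 0,0,0,0,0,8.5, 0,0,0,0,0,5.4, 0,0,0,0,0,0,0,0,0,0,0,0]'
python3 -c "
from h import *; to(.4601,-.3387,.017,30.6)"
```

```text
t: 22.3
tool_pos: [0.4606, -0.3378, 0.1501]
tool_rot: [-3.027, -0.83, 0.003]
contact_force: [-0.2, -0.1, -0.6]
opening: 0.0342
t 22.3 p [ 0.4606 -0.3378  0.1501] psi 30.68 tilt 0.19 open 0.034 F [-0.2 -0.1 -0.6]
  shift tool [-0.0008  0.0009  0.1331] turn z 0.08
```

```bash
python3 -m handwheel '[-0.0008,0.0009,0.03,0,0,0, 0,0,0.03,0,0,0, 0,0,0.03,0,0,0, 0,0,0.023,0,0,0, 0,0,0.012,0,0,0, 0,0,0.007,0,0,0, 0,0,0,0,0,0,0,0,0,0,0,0]'; for i in 1 2 3; do python3 -m handwheel '[0,0,0,0,0,0]' 1 40;done;  python3 -m handwheel '[0,0,0,0,0,0,0,0,0,0,0,0]' 1 50; python3 -c "
from h import *; to(.4601,-.3387,.017,30.6)"
```

```text
t: 23.1
tool_pos: [0.462, -0.3404, 0.0212]
tool_rot: [3.029, 0.828, 0.002]
contact_force: [-0.6, -0.8, 0.6]
opening: 0.0344
t: 23.2
tool_pos: [0.4622, -0.3406, 0.0216]
tool_rot: [3.028, 0.828, 0.002]
contact_force: [-0.6, 0.3, 0.3]
opening: 0.0206
t: 23.3
tool_pos: [0.4622, -0.3407, 0.0217]
tool_rot: [3.028, 0.828, 0.002]
contact_force: [-0.1, 0.5, 0.2]
opening: 0.0114
t: 23.4
tool_pos: [0.4622, -0.3406, 0.0216]
tool_rot: [3.028, 0.828, 0.002]
contact_force: [-0.2, 0.3, 4.4]
opening: 0.0112
t: 23.6
tool_pos: [0.4622, -0.3407, 0.0216]
tool_rot: [3.028, 0.828, 0.002]
contact_force: [-0.2, 0.5, 6.0]
opening: 0.0106
t 23.6 p [ 0.4622 -0.3407  0.0216] psi 30.57 tilt 0.16 open 0.011 F [-0.2  0.5  6. ]
  shift tool [-0.0008 -0.0028  0.0046] turn z -0.03
```

```bash
python3 -m handwheel '[0,0,0,0,0,0,0,0,0.002,0,0,0,0,0,0.002,0,0,0,0,0,0,0,0,0]' 0.7;  python3 -m handwheel '[0,0,0,0,0,0,0,0,0,0,0,0,0,0,0,0,0,0,0,0,0,0,0,0]' 1 50; python3 -m handwheel '[0,0,-0.01,0,0,0, 0,0,-0.025,0,0,0, 0,0,-0.03,0,0,0, 0,0,-0.03,0,0,0, 0,0,-0.03,0,0,0, 0,0,-0.02,0,0,0, 0,0,0,0,0,-8.5,0,0,0,0,0,-8.5,0,0,0,0,0,-8.5,0,0,0,0,0,-8.5,0,0,0,0,0,-8.5,0,0,0,0,0,-8.5,0,0,0,0,0,-5.4,0,0,0,0,0,0]'; python3 -c "
from h import *; to(.545,.1622,.16,87)"
```

```text
t: 24.0
tool_pos: [0.4606, -0.3391, 0.0149]
tool_rot: [-3.029, -0.828, 0.002]
contact_force: [0.7, 0.5, 0.3]
opening: 0.0258
t: 24.4
tool_pos: [0.4612, -0.3396, 0.0159]
tool_rot: [-3.03, -0.828, 0.0]
contact_force: [0.4, 0.2, -0.9]
opening: 0.011
t: 25.8
tool_pos: [0.4613, -0.3398, 0.1617]
tool_rot: [2.279, 2.161, 0.0]
contact_force: [0.5, 0.4, -0.7]
opening: 0.0114
t 25.8 p [ 0.4613 -0.3398  0.1617] psi 86.95 tilt 0.04 open 0.011 F [ 0.5  0.4 -0.7]
  shift tool [0.5057 0.0569 0.0015] turn z -0.05
```

```bash
python3 -m handwheel '[0.0389,0.0044,0,0,0,0, 0.0389,0.0044,0,0,0,0, 0.0389,0.0044,0,0,0,0, 0.0389,0.0044,0,0,0,0, 0.0389,0.0044,0,0,0,0, 0.0389,0.0044,0,0,0,0, 0.0389,0.0044,0,0,0,0, 0.0389,0.0044,0,0,0,0, 0.0389,0.0044,0,0,0,0, 0.0389,0.0044,0,0,0,0, 0.0389,0.0044,0,0,0,0, 0.0389,0.0044,0,0,0,0, 0.0389,0.0044,0,0,0,0,0,0,0,0,0,0]'
python3 -c "
from h import *; to(.5445,.1622,.0655,87)"
```

```text
t: 27.2
tool_pos: [0.5453, 0.1661, 0.1617]
tool_rot: [-2.276, -2.164, -0.003]
contact_force: [-0.9, -0.7, -0.6]
opening: 0.0105
t 27.2 p [0.5453 0.1661 0.1617] psi 87.11 tilt 0.1 open 0.010 F [-0.9 -0.7 -0.6]
  shift tool [-0.0041 -0.0007  0.0962] turn z 0.11
```

```bash
python3 -m handwheel '[-0.003,-0.0007,0.03,0,0,0, 0,0,0.03,0,0,0, 0,0,0.025,0,0,0, 0,0,0.01,0,0,0, 0,0,0,0,0,0,0,0,0,0,0,0]'; python3 -m handwheel '[0,0,0.004,0,0,0, 0,0,0.003,0,0,0, 0,0,0.003,0,0,0,0,0,0,0,0,0]'; python3 -c "
from h import *; to(.5445,.1622,.0545,87)
plate(49,64,box=(175,205,265,310))"
```

```text
t: 27.8
tool_pos: [0.5452, 0.1591, 0.0673]
tool_rot: [2.28, 2.16, 0.002]
contact_force: [-0.2, -0.1, -0.6]
opening: 0.0108
t: 28.2
tool_pos: [0.5459, 0.1602, 0.0604]
tool_rot: [2.278, 2.162, 0.004]
contact_force: [-7.0, 1.9, 15.6]
opening: 0.0112
t 28.2 p [0.5459 0.1602 0.0604] psi 86.99 tilt 0.15 open 0.011 F [-7.   1.9 15.6]
  shift tool [ 0.0019 -0.0015  0.0059] turn z -0.01
TCP [0.5459 0.1602 0.0604] n 166 x [-20.8 -20.2  12.8  33.2] y [-105.9 -100.3   23.4   28.3] plane [1.0700e-01 2.8000e-02 5.8685e+01]
floor [(-14, -15), (-14, -6), (-14, 22), (-13, 4), (-13, 13), (-13, 33), (-12, -18), (-12, -9), (-12, 0), (-11, 11), (-11, 19), (-11, 39), (7, -21)]
```

```bash
python3 -m handwheel '[0,-0.003,-0.001,0,0,0, 0,0,0,0,0,0]'; python3 -m handwheel '[0.001,-0.002,0.000,0,0,0, 0,0,0,0,0,0]';python3 -m handwheel '[0.001,-0.002,0.001,0,0,0, 0,0,0,0,0,0]';  python3 -c "
from h import *; plate(49,64,box=(175,197,265,302))"
```

```text
t: 28.6
tool_pos: [0.544, 0.1601, 0.0606]
tool_rot: [2.276, 2.16, 0.009]
contact_force: [1.1, 0.6, 6.9]
opening: 0.0109
t: 28.8
tool_pos: [0.5427, 0.1606, 0.0606]
tool_rot: [2.275, 2.158, 0.009]
contact_force: [2.5, -1.7, 7.2]
opening: 0.0112
t: 29.0
tool_pos: [0.5426, 0.1609, 0.0605]
tool_rot: [2.272, 2.156, 0.012]
contact_force: [5.7, -3.8, 6.5]
opening: 0.0107
TCP [0.5426 0.1609 0.0605] n 95 x [-20.6 -19.8  13.7  18.2] y [-64.5 -31.1  25.   28.5] plane [ 0.106 -0.    58.207]
floor [(-11, -16), (-9, -4), (10, -22)]
```

```bash
python3 -m handwheel '[0.0015,0.001,0.000,0,0,0, 0,0,0,0,0,0]'; python3 -m handwheel '[0.0015,0,0.001,0,0,0, 0,0,0,0,0,0]';python3 -m handwheel '[0.001,0,0.001,0,0,0, 0,0,0,0,0,0]';  python3 -c "
from h import *; plate(49,64,box=(175,197,265,302))"
```

```text
t: 29.4
tool_pos: [0.5427, 0.1628, 0.0592]
tool_rot: [2.274, 2.157, 0.012]
contact_force: [6.6, -1.8, 1.7]
opening: 0.0108
t: 29.6
tool_pos: [0.5428, 0.1643, 0.0578]
tool_rot: [2.274, 2.157, 0.012]
contact_force: [6.7, -2.9, 1.1]
opening: 0.011
t: 29.8
tool_pos: [0.5429, 0.165, 0.0569]
tool_rot: [2.273, 2.157, 0.011]
contact_force: [7.0, -2.9, 2.3]
opening: 0.0107
TCP [0.5428 0.165  0.0569] n 88 x [-20.2 -19.7  14.   23. ] y [-67.7 -31.1  25.7  29.2] plane [ 4.200e-02 -2.400e-02  5.492e+01]
floor [(10, -26)]
```

Dropping in. Press down with x pressure relieved.

```bash
python3 -m handwheel '[0,0.004,0.003,0,0,0, 0,0,0.003,0,0,0,0,0,0,0,0,0]'; python3 -m handwheel '[0,0.001,0.003,0,0,0, 0,0,0,0,0,0]';  python3 -c "
from h import *; plate(47,64,box=(175,197,265,302))"
```

```text
t: 30.3
tool_pos: [0.5442, 0.1645, 0.0542]
tool_rot: [2.277, 2.161, -0.002]
contact_force: [-13.9, -8.7, 30.0]
opening: 0.011
t: 30.5
tool_pos: [0.5446, 0.1645, 0.0541]
tool_rot: [2.278, 2.163, -0.007]
contact_force: [-26.1, -10.8, 49.9]
opening: 0.0111
TCP [0.5446 0.1645 0.0541] n 82 x [-22.1 -20.3  11.6  14.6] y [-68.7 -31.3  25.4  27.2] plane [3.300e-02 0.000e+00 5.375e+01]
floor []
```

```bash
python3 -m handwheel '[0,-0.002,-0.009,0,0,0, 0,0,0,0,0,0]'; python3 -m handwheel '[0,0,0,0,0,0, 0,0,0,0,0,0, 0,0,0,0,0,0, 0,0,0,0,0,0, 0,0,-0.01,0,0,0, 0,0,-0.03,0,0,0, 0,0,-0.03,0,0,0, 0,0,-0.03,0,0,0,0,0,0,0,0,0]' 0.6
python3 - <<'E'
from h import *
plate(47,64,box=(175,197,265,302))
im,d=optics.get_image('top'); greens(im)
to(.5483-.0042,-.332-.0045,.15,48.9)
E
```

```text
t: 30.9
tool_pos: [0.5429, 0.1647, 0.056]
tool_rot: [2.276, 2.16, 0.003]
contact_force: [1.7, -4.2, 3.2]
opening: 0.011
t: 31.8
tool_pos: [0.545, 0.1661, 0.1606]
tool_rot: [2.275, 2.158, 0.014]
contact_force: [0.8, 0.2, 0.3]
opening: 0.0341
TCP [0.5408 0.1653 0.1529] n 99 x [-17.7 -16.9  15.2  23.1] y [-71.5 -30.6  22.8  25.9] plane [4.4000e-02 3.0000e-02 5.5265e+01]
floor [(24, -24)]
green px (np.float64(419.4), np.float64(199.6)) [ 0.5485 -0.332 ] axis 49.4 len [0.0365 0.0626]
green px (np.float64(371.7), np.float64(198.5)) [ 0.5526 -0.1499] axis 152.3 len [0.0265 0.0296]
green px (np.float64(371.4), np.float64(222.7)) [ 0.4593 -0.146 ] axis 148.7 len [0.0262 0.029 ]
t 32.0 p [0.5405 0.1653 0.1524] psi 86.97 tilt 0.16 open 0.034 F [ 0.2 -0.9 -1.1]
  shift tool [-0.5009  0.0301  0.0026] turn z 38.07
```

```bash
python3 -m handwheel '[-0.0385,0.0023,0,0,0,0, -0.0385,0.0023,0,0,0,0, -0.0385,0.0023,0,0,0,0, -0.0385,0.0023,0,0,0,0, -0.0385,0.0023,0,0,0,0, -0.0385,0.0023,0,0,0,0, -0.0385,0.0023,0,0,0,0, -0.0385,0.0023,0,0,0,0, -0.0385,0.0023,0,0,0,0, -0.0385,0.0023,0,0,0,0, -0.0385,0.0023,0,0,0,0, -0.0385,0.0023,0,0,0,0, -0.0385,0.0023,0,0,0,0, 0,0,0,0,0,8.5, 0,0,0,0,0,8.5, 0,0,0,0,0,8.5, 0,0,0,0,0,8.5, 0,0,0,0,0,4, 0,0,0,0,0,0,0,0,0,0,0,0]'
python3 - <<'E'
from h import *
to(.5441,-.3365,.0165,48.9)
im,d=optics.get_image('top'); save('top6',cv2.resize(im[145:230,230:345],None,fx=6,fy=6,interpolation=cv2.INTER_CUBIC))
im,d=optics.get_image('scene'); s=cv2.resize(im[150:225,240:350],None,fx=6,fy=6,interpolation=cv2.INTER_CUBIC); save('scene6',s)
E
```

```text
t: 34.05
tool_pos: [0.5444, -0.3356, 0.1527]
tool_rot: [-2.856, -1.303, 0.002]
contact_force: [-0.6, 0.4, -0.5]
opening: 0.0339
t 34.0 p [ 0.5444 -0.3356  0.1527] psi 49.06 tilt 0.13 open 0.034 F [-0.6  0.4 -0.5]
  shift tool [-0.0009  0.0006  0.1362] turn z 0.16
```

View pics/top6.png

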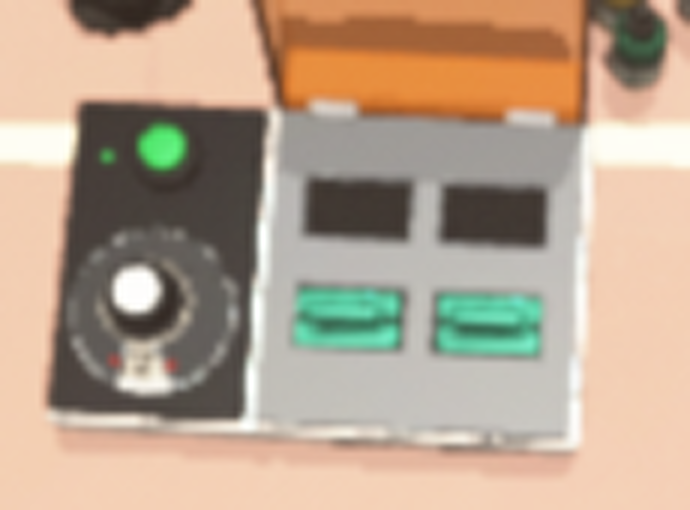

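Both pulls sit squarely in the front pockets (crop (348,318) and (488,324)). The rear pockets at (358,210) and (493,214) are free. Grasping the third pull.

```bash
python3 -m handwheel '[-0.0009,0.0006,0.03,0,0,0, 0,0,0.03,0,0,0, 0,0,0.03,0,0,0, 0,0,0.026,0,0,0, 0,0,0.012,0,0,0, 0,0,0.006,0,0,0, 0,0,0,0,0,0,0,0,0,0,0,0]'; python3 -c "
from h import *; to(.5441,-.3365,.0155,48.9)"
```

```text
t: 34.95
tool_pos: [0.5458, -0.3378, 0.0216]
tool_rot: [2.857, 1.301, 0.002]
contact_force: [0.6, -0.5, -0.4]
opening: 0.034
t 35.0 p [ 0.5458 -0.3378  0.0216] psi 48.98 tilt 0.15 open 0.034 F [ 0.6 -0.5 -0.4]
  shift tool [-0.0001 -0.0022  0.0061] turn z 0.08
```

```bash
python3 -m handwheel '[0,0,0.003,0,0,0,0,0,0.0025,0,0,0,0,0,0,0,0,0]'; python3 -m handwheel '[0,0,0,0,0,0,0,0,0,0,0,0,0,0,0,0,0,0,0,0,0,0,0,0]' 1 50; python3 -m handwheel '[0,0,-0.01,0,0,0, 0,0,-0.025,0,0,0, 0,0,-0.03,0,0,0, 0,0,-0.03,0,0,0, 0,0,-0.03,0,0,0, 0,0,-0.02,0,0,0, 0,0,0,0,0,-8.5,0,0,0,0,0,-8.5,0,0,0,0,0,-8.5,0,0,0,0,0,-8.5,0,0,0,0,0,-4,0,0,0,0,0,0,0,0,0,0,0,0]'; python3 -c "
from h import *; to(.6105,.0745,.16,87)"
```

```text
t: 35.25
tool_pos: [0.5448, -0.337, 0.0146]
tool_rot: [2.859, 1.302, 0.0]
contact_force: [-0.3, -0.6, 0.7]
opening: 0.034
t: 35.65
tool_pos: [0.545, -0.3372, 0.0148]
tool_rot: [2.859, 1.302, 0.0]
contact_force: [-0.6, 0.7, 0.3]
opening: 0.0107
t: 36.95
tool_pos: [0.5448, -0.337, 0.1598]
tool_rot: [2.281, 2.16, 0.0]
contact_force: [-0.6, -0.3, -0.8]
opening: 0.0111
t 37.0 p [ 0.5448 -0.337   0.1598] psi 86.88 tilt 0.0 open 0.011 F [-0.6 -0.3 -0.8]
  shift tool [ 4.144e-01  4.330e-02 -2.000e-04] turn z -0.12
```

```bash
python3 -m handwheel '[0.0377,0.0039,0,0,0,0, 0.0377,0.0039,0,0,0,0, 0.0377,0.0039,0,0,0,0, 0.0377,0.0039,0,0,0,0, 0.0377,0.0039,0,0,0,0, 0.0377,0.0039,0,0,0,0, 0.0377,0.0039,0,0,0,0, 0.0377,0.0039,0,0,0,0, 0.0377,0.0039,0,0,0,0, 0.0377,0.0039,0,0,0,0, 0.037,0.004,0,0,0,0, 0,0,0,0,0,0,0,0,0,0,0,0]'
python3 -c "
from h import *; to(.6105,.0745,.0655,87)"
python3 -m handwheel '[0,0,0.03,0,0,0, 0,0,0.03,0,0,0, 0,0,0.023,0,0,0, 0,0,0.008,0,0,0, 0,0,0,0,0,0,0,0,0,0,0,0]';python3 -c "
from h import *; to(.6105,.0745,.0655,87)"
```

```text
t: 38.25
tool_pos: [0.6096, 0.0747, 0.1595]
tool_rot: [2.278, 2.163, -0.001]
contact_force: [-0.4, -0.8, -0.3]
opening: 0.0108
t 38.2 p [0.6096 0.0747 0.1595] psi 87.02 tilt 0.03 open 0.011 F [-0.4 -0.8 -0.3]
  shift tool [-0.0001  0.001   0.094 ] turn z 0.02
t: 38.85
tool_pos: [0.6106, 0.0734, 0.0699]
tool_rot: [2.279, 2.16, 0.002]
contact_force: [0.9, -1.1, -1.0]
opening: 0.0109
t 38.9 p [0.6106 0.0734 0.0699] psi 86.91 tilt 0.11 open 0.011 F [ 0.9 -1.1 -1. ]
  shift tool [ 0.001  -0.0002  0.0044] turn z -0.09
```

```bash
python3 -m handwheel '[0,0,0.005,0,0,0, 0,-0.001,0.004,0,0,0, 0,0,0.003,0,0,0,0,0,0,0,0,0]'; python3 -m handwheel '[0,-0.001,0.002,0,0,0,0,0,0,0,0,0]';python3 -c "
from h import *; plate(45,64,box=(175,197,303,335))"
```

```text
t: 39.25
tool_pos: [0.6085, 0.0742, 0.0562]
tool_rot: [-2.279, -2.162, 0.0]
contact_force: [-0.6, -0.4, -0.9]
opening: 0.0107
t: 39.45
tool_pos: [0.6085, 0.0742, 0.0549]
tool_rot: [2.278, 2.161, 0.003]
contact_force: [4.1, 0.3, -1.9]
opening: 0.0112
TCP [0.6085 0.0743 0.0549] n 90 x [-39.2 -20.3  12.9  16.9] y [-31.5 -29.7  27.1  30.8] plane [8.1000e-02 1.8000e-02 5.4865e+01]
floor [(20, -24)]
```

It went straight in. Press lightly and release.

```bash
python3 -m handwheel '[0,0.001,0.003,0,0,0, 0,0,0.002,0,0,0,0,0,0,0,0,0]'; python3 -m handwheel '[0,0,-0.004,0,0,0, 0,0,0,0,0,0]'; python3 -m handwheel '[0,0,0,0,0,0, 0,0,0,0,0,0, 0,0,0,0,0,0, 0,0,0,0,0,0, 0,0,-0.01,0,0,0, 0,0,-0.03,0,0,0, 0,0,-0.03,0,0,0, 0,0,-0.04,0,0,0, 0,0,-0.04,0,0,0, 0,0,-0.04,0,0,0, 0,0,-0.04,0,0,0,0,0,-0.03,0,0,0,0,0,0,0,0,0]' 0.65;python3 -c "
from h import *; to(.7395,.111,.35,87)"
```

```text
t: 39.95
tool_pos: [0.6089, 0.0742, 0.0537]
tool_rot: [-2.278, -2.161, 0.002]
contact_force: [-10.2, 0.2, 20.0]
opening: 0.011
t: 40.15
tool_pos: [0.6085, 0.0742, 0.0539]
tool_rot: [-2.279, -2.162, 0.0]
contact_force: [1.8, 0.0, 0.5]
opening: 0.0112
t: 41.45
tool_pos: [0.6108, 0.0742, 0.3214]
tool_rot: [2.273, 2.156, 0.013]
contact_force: [0.6, -0.2, 0.3]
opening: 0.0297
t 41.5 p [0.6108 0.0742 0.3214] psi 86.97 tilt 0.68 open 0.030 F [ 0.6 -0.2  0.3]
  shift tool [ 0.0435  0.1269 -0.0271] turn z -0.03
```

```bash
python3 -m handwheel '[-0.04,-0.03,0,0,0,0, -0.04,-0.03,0,0,0,0, -0.04,-0.03,0,0,0,0, -0.04,-0.03,0,0,0,0,-0.04,-0.03,0,0,0,0,-0.04,-0.03,0,0,0,0,0,0,0,0,0,0]'
python3 - <<'E'
from h import *
im,d=optics.get_image('top'); greens(im,(160,215,272,330)); print('bin');greens(im)
save('top7',cv2.resize(im[145:230,230:345],None,fx=6,fy=6,interpolation=cv2.INTER_CUBIC)); to(.7395,.111,.35,87)
E
```

```text
t: 42.15
tool_pos: [0.4131, -0.1595, 0.3129]
tool_rot: [2.288, 2.153, -0.003]
contact_force: [0.3, 0.4, 0.4]
opening: 0.0297
green px (np.float64(311.8), np.float64(180.6)) [0.6231 0.0794] axis 84.7 len [0.0374 0.0647]
green px (np.float64(287.6), np.float64(197.6)) [0.5555 0.171 ] axis 87.2 len [0.0376 0.0645]
green px (np.float64(310.8), np.float64(198.6)) [0.5516 0.0825] axis 84.5 len [0.0372 0.0639]
bin
green px (np.float64(371.7), np.float64(198.5)) [ 0.5526 -0.1499] axis 152.3 len [0.0265 0.0296]
t 42.2 p [ 0.4145 -0.1577  0.3129] psi 86.65 tilt 0.01 open 0.030 F [-0.4 -0.2  0.3]
  shift tool [ 0.2873  0.3087 -0.0371] turn z -0.35
```

View pics/top7.png

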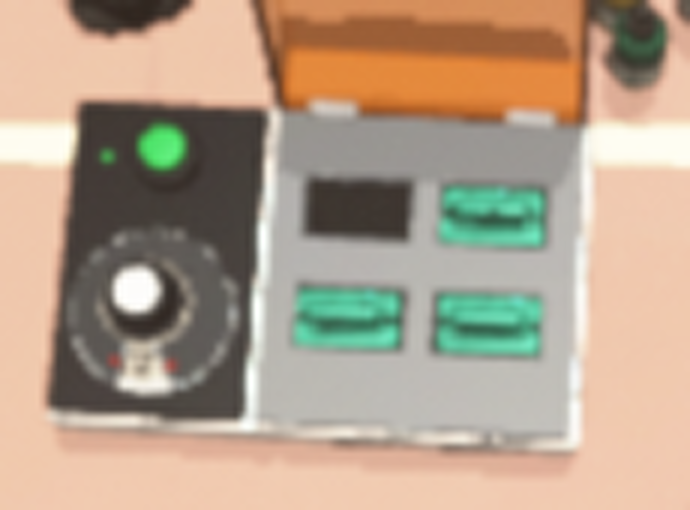

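All three are in their pockets, at crop (493,214), (348,318) and (488,324). Now the bar.

```bash
python3 -m handwheel '[0.0359,0.0386,-0.005,0,0,0, 0.0359,0.0386,-0.005,0,0,0, 0.0359,0.0386,-0.005,0,0,0, 0.0359,0.0386,-0.005,0,0,0, 0.0359,0.0386,-0.005,0,0,0, 0.0359,0.0386,-0.005,0,0,0, 0.0359,0.0386,-0.005,0,0,0, 0.036,0.0385,-0.002,0,0,0,0,0,0,0,0,0,0,0,0,0,0,0]';python3 -c "
from h import *; to(.740,.111,.255,87)"
```

```text
t: 43.2
tool_pos: [0.722, 0.1021, 0.3455]
tool_rot: [-2.274, -2.164, 0.005]
contact_force: [-0.5, 0.7, -1.3]
opening: 0.0298
t 43.2 p [0.722  0.1021 0.3455] psi 87.15 tilt 0.24 open 0.030 F [-0.5  0.7 -1.3]
  shift tool [0.0098 0.0179 0.0904] turn z 0.15
```

```bash
python3 -m handwheel '[0.008,0.0175,0,0,0,0, 0,0,0.03,0,0,0, 0,0,0.025,0,0,0, 0,0,0.015,0,0,0, 0,0,0.012,0,0,0, 0,0,0.008,0,0,0,0,0,0,0,0,0]';python3 -c "
from h import *; to(.740,.111,.255,87)"
python3 -m handwheel '[0,0,0,0,0,0,0,0,0,0,0,0,0,0,0,0,0,0,0,0,0,0,0,0,0,0,0,0,0,0]' 1 25
```

```text
t: 43.9
tool_pos: [0.7392, 0.1065, 0.2578]
tool_rot: [-2.279, -2.161, 0.001]
contact_force: [-0.3, 0.6, -0.1]
opening: 0.0298
t 43.9 p [0.7392 0.1065 0.2578] psi 86.96 tilt 0.06 open 0.030 F [-0.3  0.6 -0.1]
  shift tool [0.0045 0.0006 0.0028] turn z -0.04
t: 44.4
tool_pos: [0.7403, 0.1067, 0.2601]
tool_rot: [2.278, 2.161, 0.003]
contact_force: [-0.3, -0.5, 4.6]
opening: 0.0087
```

```bash
python3 -m handwheel '[0,-0.0171,-0.0044,0,0,0, 0,-0.0173,-0.0031,0,0,0, 0,-0.0175,-0.0018,0,0,0, 0,-0.0176,-0.0004,0,0,0, 0,-0.0176,0.0009,0,0,0, 0,-0.0175,0.0022,0,0,0, 0,-0.0172,0.0035,0,0,0, 0,-0.0169,0.0048,0,0,0, 0,-0.0165,0.0061,0,0,0, 0,-0.016,0.0073,0,0,0,0,0,0,0,0,0]';python3 -c "
from h import *; to(.5697,.1205,.2428,87)"
```

```text
t: 45.5
tool_pos: [0.5668, 0.1156, 0.2431]
tool_rot: [-2.278, -2.161, 0.004]
contact_force: [-4.3, -2.4, 3.3]
opening: 0.0085
t 45.5 p [0.5668 0.1156 0.2431] psi 86.99 tilt 0.17 open 0.009 F [-4.3 -2.4  3.3]
  shift tool [0.0051 0.0026 0.0002] turn z -0.01
```

```bash
python3 -m handwheel '[0,-0.0154,0.0085,0,0,0, 0,-0.0147,0.0097,0,0,0, 0,-0.0139,0.0107,0,0,0, 0,-0.0131,0.0118,0,0,0, 0,-0.0122,0.0127,0,0,0, 0,-0.0112,0.0136,0,0,0, 0,-0.0101,0.0144,0,0,0, 0,-0.009,0.0151,0,0,0, 0,-0.0078,0.0158,0,0,0, 0,-0.006,0.0163,0,0,0, 0,-0.0045,0.0144,0,0,0, 0,-0.0035,0.0144,0,0,0, 0,-0.002,0.0144,0,0,0,0,0,0,0,0,0]';python3 -c "
from h import *; to(.445,.1265,.0683,87)"
```

```text
t: 46.9
tool_pos: [0.4432, 0.1219, 0.0686]
tool_rot: [-2.277, -2.16, 0.008]
contact_force: [-2.7, -3.7, -2.6]
opening: 0.0088
t 46.9 p [0.4432 0.1219 0.0686] psi 86.97 tilt 0.33 open 0.009 F [-2.7 -3.7 -2.6]
  shift tool [0.0047 0.0016 0.0003] turn z -0.03
```

```bash
python3 -m handwheel '[0,0,0.004,0,0,0, 0,0,0,0,0,0]';python3 -m handwheel '[0,0,0.004,0,0,0, 0,0,0,0,0,0]';python3 -m handwheel '[0,0,0.004,0,0,0, 0,0,0,0,0,0]'
```

```text
t: 47.1
tool_pos: [0.4431, 0.1219, 0.0678]
tool_rot: [-2.276, -2.159, 0.011]
contact_force: [-14.3, -4.6, 13.7]
opening: 0.0089
t: 47.3
tool_pos: [0.4432, 0.1221, 0.0667]
tool_rot: [-2.274, -2.159, 0.013]
contact_force: [-24.9, -6.2, 33.3]
opening: 0.0088
t: 47.5
tool_pos: [0.4433, 0.1228, 0.0633]
tool_rot: [-2.274, -2.157, 0.011]
contact_force: [-27.1, -3.6, 34.7]
opening: 0.0089
```

```bash
python3 -m handwheel '[0,0,-0.008,0,0,0, 0,0,0,0,0,0]';python3 -m handwheel '[0,0,0,0,0,0, 0,0,0,0,0,0, 0,0,0,0,0,0,0,0,-0.01,0,0,0, 0,0,-0.03,0,0,0, 0,0,-0.04,0,0,0, 0,0,-0.04,0,0,0, 0,0,0,0,0,0]' 0.65
python3 - <<'E'
from h import *
im,d=optics.get_image('scene'); C=cloud('scene',d); hsv=cv2.cvtColor(im,cv2.COLOR_RGB2HSV);H,S=hsv[...,0].astype(int),hsv[...,1]
m=(H>5)&(H<22)&(S>170); m[:130]=0;m[240:]=0;m[:,:240]=0;m[:,360:]=0
P=C[m]; P=P[(P[:,0]>.45)&(P[:,0]<.75)&(P[:,2]>.085)&(P[:,2]<.2)]
print(len(P),np.linalg.lstsq(np.c_[P[:,:2],np.ones(len(P))],P[:,2],rcond=None)[0].round(4),np.median(P[:,2]))
save('scene8',cv2.resize(im[140:230,230:350],None,fx=6,fy=6,interpolation=cv2.INTER_CUBIC)); to(.5475,.285,.16,87)
E
```

```text
t: 47.7
tool_pos: [0.4438, 0.1228, 0.0674]
tool_rot: [-2.276, -2.159, 0.004]
contact_force: [-7.2, -1.3, 1.3]
opening: 0.0091
t: 48.5
tool_pos: [0.4497, 0.1228, 0.1957]
tool_rot: [2.273, 2.156, 0.017]
contact_force: [0.8, 0.0, 0.4]
opening: 0.0302
1824 [-0.0081  0.0093  0.1012] 0.09809206302741774
t 48.5 p [0.4481 0.1226 0.1924] psi 86.97 tilt 0.51 open 0.030 F [-0.1  0.4 -1.2]
  shift tool [0.1674 0.0904 0.0335] turn z -0.03
```

View pics/scene8.png

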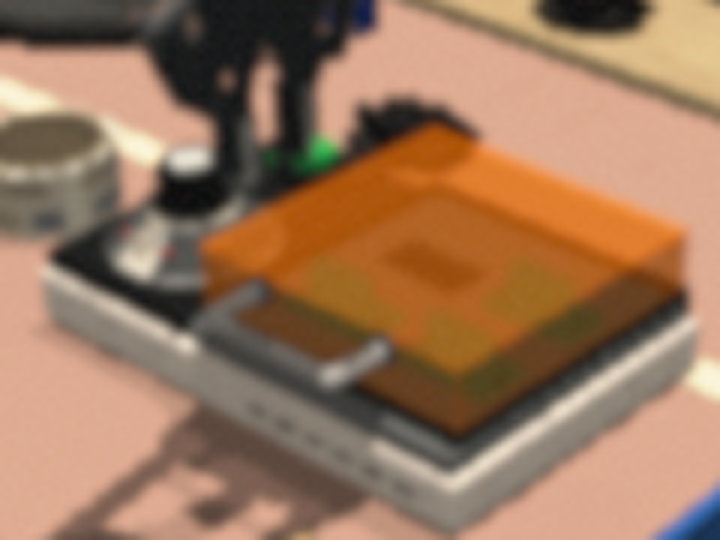

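Hood shut (top plane level at ~97 mm). The timer stands at crop (190,175). Moving over it and pre-turning to ψ≈−50 to have a long sweep.

```bash
python3 -m handwheel '[0.0335,0.018,0,0,0,0, 0.0335,0.018,0,0,0,0, 0.0335,0.018,0,0,0,0, 0.0335,0.018,0,0,0,0, 0.0335,0.018,0,0,0,0, 0,0,0,0,0,8.5, 0,0,0,0,0,8.5, 0,0,0,0,0,8.5, 0,0,0,0,0,8.5, 0,0,0,0,0,8.5, 0,0,0,0,0,8.5, 0,0,0,0,0,8.5, 0,0,0,0,0,8.5, 0,0,0,0,0,8.5, 0,0,0,0,0,8.5, 0,0,0,0,0,8.5, 0,0,0,0,0,8.5, 0,0,0,0,0,8.5, 0,0,0,0,0,8.5, 0,0,0,0,0,8.5]' 0.2 30
python3 -m handwheel '[0,0,0,0,0,8.5, 0,0,0,0,0,0, 0,0,0,0,0,0]'
python3 -c "
from h import *; to(.5475,.285,.082,-50); print(ctrl.get_obs()['q'])
im,d=optics.get_image('top'); C=cloud('top',d)
print(onz('top',[[255.3-.3,196.7-.3]],.052)+np.array([-.0042,-.0045,0]))"
```

```text
t: 50.55
tool_pos: [0.5436, 0.2846, 0.1861]
tool_rot: [2.942, -1.097, -0.003]
contact_force: [0.1, 0.5, 0.8]
opening: 0.0683
t: 50.85
tool_pos: [0.5438, 0.2846, 0.1866]
tool_rot: [2.859, -1.299, -0.002]
contact_force: [0.1, 0.1, 0.4]
opening: 0.0679
t 50.9 p [0.5438 0.2846 0.1866] psi -48.85 tilt 0.09 open 0.068 F [0.1 0.1 0.4]
  shift tool [ 0.0022 -0.0032  0.1046] turn z 1.15
[3.60990326e-01 5.82636230e-02 1.68267528e+00 8.62986631e-05
 1.40219729e+00 2.78443533e+00]
[[0.54654735 0.28387191 0.052     ]]
```

```bash
python3 -m handwheel '[0.0022,-0.0032,0.03,0,0,0, 0,0,0.03,0,0,0, 0,0,0.02,0,0,0, 0,0,0.012,0,0,0, 0,0,0.008,0,0,0, 0,0,0,0,0,0, 0,0,0,0,0,0]'; for i in 1 2 3 4; do python3 -m handwheel '[0,0,0,0,0,0]' 1 30; done; python3 -m handwheel '[0,0,0,0,0,0,0,0,0,0,0,0]' 1 40; python3 -c "
from h import *; to(.547,.2845,.082,-50); print(ctrl.get_obs()['wrist_torque'])"
```

```text
t: 51.6
tool_pos: [0.5488, 0.2855, 0.0887]
tool_rot: [-2.857, 1.302, -0.002]
contact_force: [-0.5, -1.4, 0.1]
opening: 0.0682
t: 51.7
tool_pos: [0.5491, 0.2856, 0.0891]
tool_rot: [-2.857, 1.302, -0.003]
contact_force: [-0.4, -0.5, 0.6]
opening: 0.0552
t: 51.8
tool_pos: [0.5488, 0.2855, 0.0889]
tool_rot: [-2.857, 1.303, -0.002]
contact_force: [-0.4, -0.7, -1.4]
opening: 0.0402
t: 51.9
tool_pos: [0.549, 0.2857, 0.089]
tool_rot: [-2.857, 1.303, -0.003]
contact_force: [-0.0, 0.2, 3.1]
opening: 0.0369
t: 52.0
tool_pos: [0.549, 0.2857, 0.089]
tool_rot: [-2.857, 1.303, -0.003]
contact_force: [-0.3, 0.9, 4.7]
opening: 0.0368
t: 52.2
tool_pos: [0.549, 0.2857, 0.0891]
tool_rot: [-2.857, 1.303, -0.003]
contact_force: [0.4, -0.2, 6.3]
opening: 0.0362
t 52.2 p [0.549  0.2857 0.0891] psi -49.03 tilt 0.14 open 0.036 F [ 0.4 -0.2  6.3]
  shift tool [-0.0004  0.0023  0.007 ] turn z 0.97
[ 0.11870987  0.04268406 -0.03284352]
```

```bash
python3 -m handwheel '[0,0,0,0,0,0,0,0.001,0.003,0,0,0,0,0,0.003,0,0,0,0,0,0,0,0,0]' 0.4; python3 -m handwheel '[0,0,0,0,0,0,0,0,0,0,0,0,0,0,0,0,0,0,0,0,0,0,0,0]' 1 40
python3 -m handwheel '[0,0,0,0,0,-8, 0,0,0,0,0,-8, 0,0,0,0,0,-8, 0,0,0,0,0,-8,0,0,0,0,0,0]'; python3 -c "
from h import *; to(.547,.2845,.082,-50); print(ctrl.get_obs()['wrist_torque'])"
```

```text
t: 52.6
tool_pos: [0.5464, 0.2841, 0.0801]
tool_rot: [2.857, -1.303, -0.003]
contact_force: [-0.1, -0.2, -0.7]
opening: 0.0512
t: 53.0
tool_pos: [0.5486, 0.2859, 0.0816]
tool_rot: [-2.855, 1.302, -0.003]
contact_force: [5.5, 5.9, -4.9]
opening: 0.0364
t: 53.5
tool_pos: [0.5489, 0.2862, 0.0817]
tool_rot: [-3.103, 0.461, -0.006]
contact_force: [6.4, 8.7, -6.2]
opening: 0.0368
t 53.5 p [0.5489 0.2862 0.0817] psi -16.89 tilt 0.35 open 0.037 F [ 6.4  8.7 -6.2]
  shift tool [-0.0014  0.0022 -0.0003] turn z 33.11
[ 0.69564986 -0.95671399  0.0632883 ]
```

```bash
S='from h import *
o,p,R=st(); print("psi %.2f"%np.degrees(np.arctan2(R[1,0],R[0,0])),p.round(4),np.round(o["contact_force"],1),"T",np.round(o["wrist_torque"],3))'; echo "$S" > s.py
python3 -m handwheel '[0.0013,-0.0025,0,0,0,-8, 0,0,0,0,0,-8, 0,0,0,0,0,-8, 0,0,0,0,0,-8, 0,0,0,0,0,-8, 0,0,0,0,0,-8,0,0,0,0,0,-8]' >/dev/null; python3 s.py
python3 -m handwheel '[0,0,0,0,0,-8, 0,0,0,0,0,-8, 0,0,0,0,0,-8, 0,0,0,0,0,-8]'>/dev/null; python3 s.py
```

```text
psi 39.31 [0.5489 0.2873 0.0816] [-2.1  2.5 -0.4] T [ 0.218  0.14  -0.052]
psi 71.31 [0.5485 0.2876 0.0816] [-3.9  4.1  1.7] T [ 0.426  0.275 -0.032]
```

```bash
for i in 1; do python3 -m handwheel '[0,0,0,0,0,-8, 0,0,0,0,0,-8, 0,0,0,0,0,-8, 0,0,0,0,0,-8]'>/dev/null; python3 s.py; python3 -m handwheel '[0,0,0,0,0,-8, 0,0,0,0,0,-8, 0,0,0,0,0,-8]'>/dev/null; python3 s.py; python3 -m handwheel '[0,0,0,0,0,-8, 0,0,0,0,0,-8]'>/dev/null; python3 s.py; python3 -m handwheel '[0,0,0,0,0,-8, 0,0,0,0,0,-8]'>/dev/null; python3 s.py; done
```

```text
psi 103.30 [0.548  0.2877 0.0816] [-5.5  3.3  2.8] T [ 0.535  0.545 -0.061]
psi 127.31 [0.5476 0.2876 0.0816] [-7.8  2.1  3.5] T [ 0.481  0.829 -0.093]
psi 143.30 [0.5474 0.2874 0.0816] [-7.1  1.5  4.6] T [ 0.383  0.931 -0.014]
psi 159.30 [0.5473 0.2872 0.0816] [-7.2  0.   4.7] T [ 0.245  1.042 -0.098]
```

```bash
for i in 1 2; do python3 -m handwheel '[0,0,0,0,0,-8, 0,0,0,0,0,-8]'>/dev/null; python3 s.py;done; for i in 1 2 3 4; do python3 -m handwheel '[0,0,0,0,0,-6]'>/dev/null; python3 s.py;done
```

```text
psi 175.30 [0.5472 0.2869 0.0816] [-7.7 -0.9  5.4] T [ 0.154  1.186 -0.022]
psi -168.70 [0.5472 0.2866 0.0816] [-7.8 -1.8  5.7] T [-0.061  1.253 -0.05 ]
psi -162.74 [0.5472 0.2866 0.0816] [-8.  -2.7  6.2] T [-0.071  1.217 -0.056]
psi -156.78 [0.5472 0.2864 0.0816] [-7.6 -2.4  6. ] T [-0.119  1.237 -0.041]
psi -150.80 [0.5473 0.2864 0.0816] [-6.6 -2.2  5.4] T [-0.017  0.581 -0.854]
psi -144.91 [0.549  0.2873 0.0817] [ 0.6  4.3 -2.3] T [ 0.775 -0.39  -0.611]
```

Stop felt at ψ≈−152°, i.e. the drum started at 2 (257° away, as predicted). Reversing to the 7, watching for torque zero.

```bash
for i in 1 2 3 4; do python3 -m handwheel '[0,0,0,0,0,0.5]'>/dev/null; python3 s.py;done
```

```text
psi -145.56 [0.5492 0.2875 0.0817] [-1.4  3.5  0.9] T [0.764 0.069 0.014]
psi -146.17 [0.5492 0.2875 0.0817] [-0.5  4.3  0. ] T [0.835 0.072 0.045]
psi -146.63 [0.5492 0.2874 0.0817] [-1.6  4.6 -0. ] T [ 0.985  0.079 -0.019]
psi -147.12 [0.5492 0.2874 0.0817] [-1.1  4.6 -0.3] T [0.996 0.074 0.033]
```

```bash
python3 -m handwheel '[0,0,0,0,0,8,0,0,0,0,0,8,0,0,0,0,0,8,0,0,0,0,0,8,0,0,0,0,0,8,0,0,0,0,0,8,0,0,0,0,0,8,0,0,0,0,0,8,0,0,0,0,0,8,0,0,0,0,0,3.8,0,0,0,0,0,0]'>/dev/null; python3 s.py
python3 -m handwheel '[0,0,0,0,0,0,0,0,0,0,0,0,0,0,0,0,0,0,0,0,0,0,0,0, 0,0,-0.02,0,0,0, 0,0,-0.03,0,0,0, 0,0,-0.03,0,0,0, 0,0,-0.03,0,0,0,0,0,0,0,0,0]' 0.2; python3 s.py
```

```text
psi 137.13 [0.5491 0.2859 0.0817] [-2.5 -1.2  2.3] T [-0.081  0.251 -0.062]
t: 58.9
tool_pos: [0.5522, 0.2876, 0.1978]
tool_rot: [1.144, 2.918, 0.011]
contact_force: [0.4, 0.6, 1.0]
opening: 0.0684
psi 137.18 [0.5522 0.2876 0.1978] [0.4 0.6 1. ] T [-0.047 -0.042  0.032]
```

```bash
python3 -m handwheel '[-0.027,-0.03,0,0,0,8,-0.022,-0.034,0,0,0,8,-0.018,-0.038,0,0,0,8,-0.014,-0.04,0,0,0,8,-0.01,-0.04,0,0,0,8,-0.01,-0.04,0,0,0,8,0,0,0,0,0,2,0,0,0,0,0,0]' 1
python3 - <<'E'
from h import *
t=[optics.get_image('top')[0].astype(float) for _ in range(4)]; s=[optics.get_image('scene')[0].astype(float) for _ in range(4)]
t=np.mean(t,0).astype(np.uint8); s=np.mean(s,0).astype(np.uint8)
save('timer',np.hstack([cv2.resize(t[180:212,238:270],(400,400),interpolation=cv2.INTER_CUBIC),cv2.resize(s[165:200,235:270],(400,400),interpolation=cv2.INTER_CUBIC)]))
to(.6483,.281,.12,87)
E
```

```text
t: 59.7
tool_pos: [0.4064, 0.1086, 0.1907]
tool_rot: [2.276, 2.165, 0.0]
contact_force: [-0.6, 0.2, -0.2]
opening: 0.0003
t 60.1 p [0.4077 0.1092 0.1915] psi 87.20 tilt 0.04 open 0.000 F [ 0.3 -0.4 -1. ]
  shift tool [0.1834 0.232  0.0713] turn z 0.20
```

View pics/timer.png

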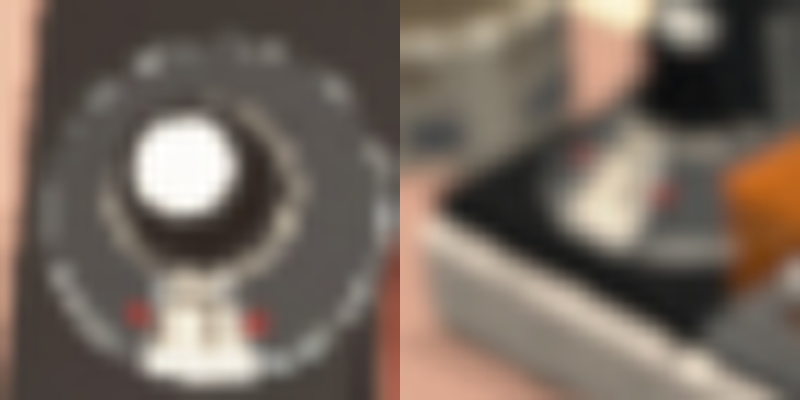

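The window's ink is at crop x≈203, against 198 for the midpoint of the red marks (140 and 256). So a digit is centred, and by the stop it is the 7. Now the button.

```bash
python3 -m handwheel '[0.0262,0.0331,0,0,0,0,0.0262,0.0331,0,0,0,0,0.0262,0.0331,0,0,0,0,0.0262,0.0331,0,0,0,0,0.0262,0.0331,0,0,0,0,0.0262,0.0331,0,0,0,0,0.0262,0.0331,0,0,0,0,0,0,0,0,0,0,0,0,0.03,0,0,0,0,0,0.03,0,0,0,0,0,0.02,0,0,0,0,0,0,0,0,0,0,0,0,0,0,0]'; python3 -c "
from h import *; to(.6483,.281,.08,87)
im,d=optics.get_image('top'); C=cloud('top',d)
hsv=cv2.cvtColor(np.load('top3.npz')['im'],cv2.COLOR_RGB2HSV).astype(int); m=(hsv[...,0]>45)&(hsv[...,0]<75)&(hsv[...,1]>150); m[:155]=0;m[185:]=0;m[:,:250]=0;m[:,265:]=0
z=cloud('top',np.load('top3.npz')['d'])[m]; print(np.median(z,0),m.sum())"
```

```text
t: 61.4
tool_pos: [0.6476, 0.2806, 0.1116]
tool_rot: [-2.275, -2.166, 0.001]
contact_force: [-0.1, 0.1, -0.2]
opening: 0.0002
t 61.4 p [0.6476 0.2806 0.1116] psi 87.17 tilt 0.04 open 0.000 F [-0.1  0.1 -0.2]
  shift tool [0.0004 0.0007 0.0316] turn z 0.17
[0.65065589 0.28315125 0.07224409] 32
```

```bash
python3 -m handwheel '[0,0.0005,0.015,0,0,0,0,0,0.015,0,0,0,0,0,0.005,0,0,0,0,0,0,0,0,0]'; for i in 1 2 3 4; do python3 -m handwheel '[0,0,0.003,0,0,0,0,0,0,0,0,0]' | grep -E 'tool_pos|force'; done
```

```text
t: 61.85
tool_pos: [0.647, 0.2803, 0.0742]
tool_rot: [-2.274, -2.165, 0.005]
contact_force: [-0.2, 0.2, -0.5]
opening: 0.0003
tool_pos: [0.6484, 0.2807, 0.0736]
contact_force: [0.5, 0.2, 0.0]
tool_pos: [0.6489, 0.2809, 0.0711]
contact_force: [0.2, 0.0, 1.6]
tool_pos: [0.6489, 0.2809, 0.0682]
contact_force: [0.2, 0.6, 4.2]
tool_pos: [0.649, 0.2809, 0.066]
contact_force: [-0.7, -0.5, 7.5]
```

```bash
python3 -m handwheel '[0,0,0.003,0,0,0,0,0,0,0,0,0]' | grep -E 'tool_pos|force'; python3 -m handwheel '[0,0,0.002,0,0,0,0,0,0,0,0,0]' | grep -E 'tool_pos|force'; python3 -m handwheel '[0,0,-0.02,0,0,0,0,0,-0.04,0,0,0,0,0,-0.04,0,0,0,0,0,-0.04,0,0,0,-0.04,-0.03,0,0,0,0,-0.04,-0.03,0,0,0,0,-0.04,-0.03,0,0,0,0,-0.04,-0.03,0,0,0,0,-0.04,-0.03,0,0,0,0,-0.04,-0.03,0,0,0,0,-0.04,-0.03,0,0,0,0,0,0,0,0,0,0]'
python3 - <<'E'
from h import *
im,d=optics.get_image('top'); save('top9',cv2.resize(im[135:250,190:450],None,fx=3,fy=3,interpolation=cv2.INTER_CUBIC))
E
```

```text
tool_pos: [0.6492, 0.281, 0.0658]
contact_force: [-8.0, -2.7, 18.9]
tool_pos: [0.6493, 0.281, 0.0657]
contact_force: [-11.3, -4.3, 24.7]
t: 64.25
tool_pos: [0.4215, 0.0085, 0.198]
tool_rot: [-2.281, -2.159, 0.003]
contact_force: [0.2, 0.1, -0.1]
opening: -0.0001
```

View pics/top9.png

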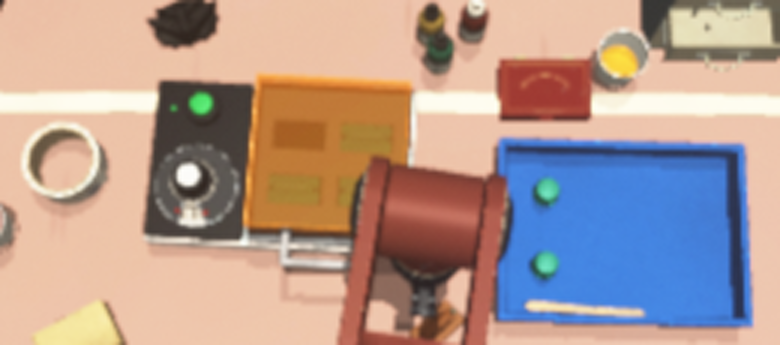

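The hood is shut over the three pulls, and the knobs are still in the bin at crop (547,190) and (545,264). The tape and bottle are in place, and the button is up. Handing in.

```bash
python3 -c "
from station import ctrl; print(ctrl.finish_job())"
```

```text
the job is handed in; nothing more can be done
None
```

The job is done and handed in at about 64 s, in the order asked. I got no verdict back.

**What I did**
- I opened the hood and seated the three pulls in the two front pockets and the rear right pocket. This run had only three pulls.
- I left both knobs in the bin, then closed the hood.
- I turned the timer drum to its upper stop and back 77.5° to the 7.
- I pressed the green button to its end and let it go, with the hood shut.

**What the last checks showed**
- **Pulls:** The top view showed all three lying square in their pockets. The depth readings were noisy, about 53 mm for the two front plates where level and seated is 53 mm. One later reading on the front left pull gave 55 mm, probably because part of its rib was counted.
- **Hood:** Its top was level at about 97 mm (96 mm expected when shut), and it pushed back with over 30 N.
- **Timer:** The digit stood centred between the red marks, within about 2°. It was too blurred to read, so the 7 rests on the turn counted back from the stop. That count also matched a start at 2.
- **Button:** It bottomed out after about 6 mm of travel, at 25 N.
- **Bystanders:** The final picture showed the tape roll and paint bottle where they had been.

**What went less smoothly**
- One pull was knocked aside before I reached it.
- The top camera read about 4 mm off, so the first two pulls had to be worked into their pockets. The push reached up to 50 N at the wrist, below its 120 N limit, through the held pull rather than the gripper body.

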